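# Turn the tube racks over on the UV cleaning table

## Task

The first half of the UV clean is over: push the red power knob fully in to switch the UV table off, then turn every tube rack over so that its small-well face with the white strip is up, lying flat and whole on the glass, and wind the black timer knob clockwise to its end stop. Last, pull the power knob straight up to its on detent to start the second half. Never handle a rack while the UV is on, and leave the other things on the bench alone.

Things in the scene. Friction and masses are not known exactly. Their poses are not given: they have to be found in the camera images.
- uv_table: UV cleaning table: fixed grey case 310 x 560 x 80 mm. Origin: centre of its underside, z up. In its frame: flat top at z 0.080; violet glass, flush with the top, x -0.125..0.125, y -0.250..0.130 (UV shines up through it); blue control panel, y 0.15..0.27, with the red power knob at x -0.060, y 0.211 and the black timer knob at x 0.045, y 0.211.
- power (a joint): Push-pull power knob of the UV table, metres: 0 = pushed fully down (in, UV off), 0.014 = pulled straight up to its on detent (UV on). Both ends are firm stops; friction of about 4 N holds it wherever it is left, so take it right to the stop. It starts out (on).
- power_knob (a point): On the vertical axis of the power knob, mid-height of its red mushroom head: 40 mm across, straight sides 13 mm high, domed top 11 mm above this point, underside 11 mm below. This point is 23 mm above the panel when in, 37 mm when out. A fixed steel collar 44 mm across, 6 mm high lies beneath.
- timer (a joint): Timer knob of the UV table, in radians: grows as the knob is turned clockwise seen from above; 0 = stop at zero, 4.712 = end stop at full time (the thick white mark). Light friction (about 0.04 N m); it stays where it is left.
- timer_grip (a point): On the timer knob's vertical axis, 37 mm above the panel, at the height to grip. The knob is an upright bar 42 mm long, 14 mm thick, its top 7 mm above this point, on a disc 44 mm across that ends 23 mm below it. This frame turns with the knob: x along the bar, z up; the bar's white pointer is at its -x end.
- tip_box: Bystander: pipette tip box, dark blue with a pink lid, 118 x 80 x 67 mm, loose on the bench. Origin: centre of its underside. Leave alone.
- bottle: Bystander: glass reagent bottle with blue cap, 64 mm across, 130 mm tall, loose on the bench. Origin: centre of its underside. Leave alone.
- centrifuge: Bystander: orange mini centrifuge, 160 mm across, 102 mm tall, fixed. Origin: centre of its underside.
- rack_pink: Reversible tube rack, pink plastic: flat slab 120 x 62 x 24 mm, 110 g, straight sides. Origin: its centre. x: along the 120 mm; y: along the 62 mm; z: out of the large-well face (3 rows of 7 wells). The -z face has 4 rows of 10 small wells and a white strip. Starts on the glass, large wells up, length roughly along the UV table's y. Can stand on its 62 x 24 mm end. May be absent.
- rack_pink_a (a point): Centre of the +x end face of the pink rack.
- rack_pink_b (a point): Centre of the -x end face of the pink rack.
- rack_green: Reversible tube rack, lime green plastic: flat slab 120 x 62 x 24 mm, 110 g, straight sides. Origin: its centre. x: along the 120 mm; y: along the 62 mm; z: out of the large-well face (3 rows of 7 wells). The -z face has 4 rows of 10 small wells and a white strip. Starts on the glass, large wells up, length roughly along the UV table's y. Can stand on its 62 x 24 mm end. May be absent.
- rack_green_a (a point): Centre of the +x end face of the lime green rack.
- rack_green_b (a point): Centre of the -x end face of the lime green rack.
- rack_yellow: Reversible tube rack, yellow plastic: flat slab 120 x 62 x 24 mm, 110 g, straight sides. Origin: its centre. x: along the 120 mm; y: along the 62 mm; z: out of the large-well face (3 rows of 7 wells). The -z face has 4 rows of 10 small wells and a white strip. Starts on the glass, large wells up, length roughly along the UV table's y. Can stand on its 62 x 24 mm end. May be absent.
- rack_yellow_a (a point): Centre of the +x end face of the yellow rack.
- rack_yellow_b (a point): Centre of the -x end face of the yellow rack.
- rack_blue: Reversible tube rack, sky blue plastic: flat slab 120 x 62 x 24 mm, 110 g, straight sides. Origin: its centre. x: along the 120 mm; y: along the 62 mm; z: out of the large-well face (3 rows of 7 wells). The -z face has 4 rows of 10 small wells and a white strip. Starts on the glass, large wells up, length roughly along the UV table's y. Can stand on its 62 x 24 mm end. May be absent.
- rack_blue_a (a point): Centre of the +x end face of the sky blue rack.
- rack_blue_b (a point): Centre of the -x end face of the sky blue rack.
Things that resemble listed ones, but are neither listed nor needed, are in the scene too. What is meant by the rack_yellow is not turquoise, and is the larger of those in its own colour.

How it is judged (in metres and radians):
On the way, in this order (a step that is already met when the one before it is completed fails the run):
1. the power knob is pushed fully in (UV off) (value of joint power below 0.003 m), for 0.2 s.
2. with the UV off, every rack present lies flat on the glass with its small-well face up, and the timer is at its clockwise end stop (value of joint power below 0.003 m and value of joint timer above 4.55 rad and angle between each of rack_pink, rack_green, rack_yellow, rack_blue's own z axis and vertical above 3.05 rad and z of rack_pink in the frame of uv_table between 0.087 and 0.097 m and linear speed of each of rack_pink, rack_green, rack_yellow, rack_blue below 0.02 m/s and x of rack_pink_a in the frame of uv_table between -0.129 and 0.129 m and y of rack_pink_a in the frame of uv_table between -0.254 and 0.134 m and x of rack_pink_b in the frame of uv_table between -0.129 and 0.129 m and y of rack_pink_b in the frame of uv_table between -0.254 and 0.134 m and z of rack_green in the frame of uv_table between 0.087 and 0.097 m and x of rack_green_a in the frame of uv_table between -0.129 and 0.129 m and y of rack_green_a in the frame of uv_table between -0.254 and 0.134 m and x of rack_green_b in the frame of uv_table between -0.129 and 0.129 m and y of rack_green_b in the frame of uv_table between -0.254 and 0.134 m and z of rack_yellow in the frame of uv_table between 0.087 and 0.097 m and x of rack_yellow_a in the frame of uv_table between -0.129 and 0.129 m and y of rack_yellow_a in the frame of uv_table between -0.254 and 0.134 m and x of rack_yellow_b in the frame of uv_table between -0.129 and 0.129 m and y of rack_yellow_b in the frame of uv_table between -0.254 and 0.134 m and z of rack_blue in the frame of uv_table between 0.087 and 0.097 m and x of rack_blue_a in the frame of uv_table between -0.129 and 0.129 m and y of rack_blue_a in the frame of uv_table between -0.254 and 0.134 m and x of rack_blue_b in the frame of uv_table between -0.129 and 0.129 m and y of rack_blue_b in the frame of uv_table between -0.254 and 0.134 m), for 0.2 s.
At the end, for the whole second after the job is handed in: Every rack present lies flat (within about 5 degrees) and at rest on the glass, small-well face up, both its end faces' centres within the glass's outline (4 mm grace); the timer is within 0.16 rad of its clockwise end stop; the power knob is out at its on detent (more than 11 of 14 mm) (value of joint power above 0.011 m and value of joint timer above 4.55 rad and angle between each of rack_pink, rack_green, rack_yellow, rack_blue's own z axis and vertical above 3.05 rad and z of rack_pink in the frame of uv_table between 0.087 and 0.097 m and linear speed of each of rack_pink, rack_green, rack_yellow, rack_blue below 0.02 m/s and x of rack_pink_a in the frame of uv_table between -0.129 and 0.129 m and y of rack_pink_a in the frame of uv_table between -0.254 and 0.134 m and x of rack_pink_b in the frame of uv_table between -0.129 and 0.129 m and y of rack_pink_b in the frame of uv_table between -0.254 and 0.134 m and z of rack_green in the frame of uv_table between 0.087 and 0.097 m and x of rack_green_a in the frame of uv_table between -0.129 and 0.129 m and y of rack_green_a in the frame of uv_table between -0.254 and 0.134 m and x of rack_green_b in the frame of uv_table between -0.129 and 0.129 m and y of rack_green_b in the frame of uv_table between -0.254 and 0.134 m and z of rack_yellow in the frame of uv_table between 0.087 and 0.097 m and x of rack_yellow_a in the frame of uv_table between -0.129 and 0.129 m and y of rack_yellow_a in the frame of uv_table between -0.254 and 0.134 m and x of rack_yellow_b in the frame of uv_table between -0.129 and 0.129 m and y of rack_yellow_b in the frame of uv_table between -0.254 and 0.134 m and z of rack_blue in the frame of uv_table between 0.087 and 0.097 m and x of rack_blue_a in the frame of uv_table between -0.129 and 0.129 m and y of rack_blue_a in the frame of uv_table between -0.254 and 0.134 m and x of rack_blue_b in the frame of uv_table between -0.129 and 0.129 m and y of rack_blue_b in the frame of uv_table between -0.254 and 0.134 m); the robot touches nothing.
It fails at once if a rack is handled while the UV is on (power knob more than half out) (value of joint power above 0.008 m and contact force between any of rack_pink, rack_green, rack_yellow, rack_blue and the fingers above 0.5 N).
It fails at once if the tip box or the bottle is shifted by more than 3 cm or the bottle tipped (distance of any of tip_box, bottle from where it was at the start of the episode above 0.03 m or angle between bottle's own z axis and vertical above 0.5 rad).
Of rack_pink, rack_green, rack_yellow, rack_blue only 2 to 3 are there at a start; the rules pass over those that are not, and their reading is None.
At some moment in a run one of rack_pink, rack_green, rack_yellow, rack_blue may be knocked a few centimetres aside while the robot is not near it.
Once in a run the grip may slacken for a moment while it holds something.
It also fails if it takes over 210 s, if anything falls off the work surface, if the arm or the gripper's body presses on something with over 40 N, if the wrist force passes 120 N, or if a joint passes its speed limit or range.

## Robot

A 6-joint arm with a two-finger parallel gripper is mounted at the origin on the work surface. World frame = base frame: x ahead of the robot, y to its left, z up, the work surface at z = 0. Lengths are in m, angles in degrees, forces in N, time in s.
With the tool pointing down it reaches from about 0.4 to 0.825 m from the base axis. Payload 7 kg.
Tool frame: the origin (TCP) lies between the finger pads; the fingertips stand 17 mm ahead of it and the grasp point (between the pads) lies 2 mm behind it; x points along the fingers, y is the direction in which the jaws open and shut, and the axes are right-handed (so a half turn about x gives the same grasp; the last joint's range is limited). The gripper opens to 88 mm and grips with 3 to 60 N. Pads are 19 mm wide; open, the fingers measure 130 mm over their backs; the gripper's body (78 mm by 193 mm) begins 47 mm behind the grasp point.
Start: joints at [-52.076, 20.546, 0.682, 0, -70.136, -16.507], TCP at [0.246, -0.628, 0.244] pointing down, gripper open.
Joint ranges: [-176.03, 176.03], [-82.01, 121.73], [-58.28, 71.71], [-173.87, 95.51], [-174.79, -0.11], [-173.66, 173.66]. Speed limits (degrees/s): [136.94, 136.94, 172.46, 180, 180, 180].

## Interface

Orientations are given as [roll, pitch, yaw] about the fixed x, y, z axes, in that order (R = Rz(yaw) Ry(pitch) Rx(roll)).
In Python, from plant import r gives the robot as it stands.
- The arm moves only by the shell command python3 -m jog 'ROWS' [FORCE]. ROWS is a JSON object of lists of equal length, an entry for each row: "fingers": the opening, from 0 (shut) to 1 (fully open); "dp": the shift along the tool's x, y, z in mm, a list of three; "twist": the turn about the tool's x in degrees. In form: {"fingers": [fingers, ...], "dp": [[dx, dy, dz], ...], "twist": [twist, ...]}. A call has exactly 5 rows; each row is the pose to reach, as a shift and turn from the pose measured when the call began, along the tool's axes at that moment; what a row does not reach only later rows make up. A row lasts 1/10 s, in which the tool goes at most 50 mm and 8.59 degrees, less where a joint would pass 70% of its speed; a pose out of reach is approached as far as the arm can. A call with a gripper value outside its range is refused whole. The fingers move at their own pace and stop on an object; FORCE is the grip in N (left out, the last holds). Time passes only in rows, so rows that repeat a pose let the fingers close, or fill a call up. It gives the time, the measured TCP pose, the force and the opening at its end, in the units of the state.
- r.get_state(): the state, without advancing time (a new reading comes with each control period).
- r.capture(name): name is "scene" or "top" or "wrist"; returns a dict with "frame" (420x560x3 uint8, red, green, blue), "intrinsics" (3x3 intrinsics, pixels), "pose" (4x4, takes a point from camera to world coordinates). Camera axes: x right, y down, z forward; pixel columns grow to the right and rows downward; lengths in m; the calibration is good to about 2 mm. A picture is of the moment at which its call begins. There is no depth.
- r.close_job(): hands the job in, once; it reports no verdict.
The state is a dict: "time_s": time; "joints": joint angles; "qd": joint speeds; "joint_torque": joint torques, N m; "tcp_pos": TCP position; "eef_rot": TCP orientation; "contact_force": force on the tool from outside, world axes, zero at the start; "moment": the same for the moment, N m; "gripper_width": finger opening in m.
Only numpy, scipy, OpenCV 4.12 (cv2) and the standard library are available. Lean on these libraries where they do the work, as an engineer would, in place of code of your own. Each camera call takes 0.05 s, during which the arm holds its last target. There are 200 camera calls.

## Working session

There is one attempt and no reset: what is moved stays moved. The work goes in short steps, Python scripts to look and compute and a shell command to move; the robot and the scene stay as the last step left them, time stands still between calls to the robot, and variables do not carry over. Pictures are saved under pics/ and viewed, on a budget of 14 in all, crops included, one or two more only if the job needs it, and the job is handed in when it is done.

```bash
ls; mkdir -p pics
cat > h.py <<'E'
import numpy as np, cv2
from plant import r
from scipy.spatial.transform import Rotation as R
def snap(name,fn=None):
    c=r.capture(name)
    if fn: cv2.imwrite('pics/'+fn,cv2.cvtColor(c['frame'],cv2.COLOR_RGB2BGR))
    return c
def ray(c,u,v,z):
    K=np.array(c['intrinsics']);T=np.array(c['pose'])
    d=T[:3,:3]@np.linalg.solve(K,[u,v,1]);o=T[:3,3]
    return o+d*(z-o[2])/d[2]
def proj(c,p):
    K=np.array(c['intrinsics']);T=np.array(c['pose'])
    q=K@(T[:3,:3].T@(np.array(p)-T[:3,3]));return q[:2]/q[2]
E
python3 - <<'E'
from h import *
a=snap('top','top1.png');b=snap('scene','scene1.png')
print(np.round(a['pose'],3),a['intrinsics']);print(np.round(b['pose'],3))
print(r.get_state())
E
```

```text
pics
[[ 1.100e-02 -9.870e-01  1.570e-01  2.900e-01]
 [-1.000e+00 -1.000e-02  7.000e-03 -1.000e-03]
 [-6.000e-03 -1.570e-01 -9.880e-01  1.926e+00]
 [ 0.000e+00  0.000e+00  0.000e+00  1.000e+00]] [[532.09417707   0.         282.59558342]
 [  0.         532.09417707 195.42826234]
 [  0.           0.           1.        ]]
[[-0.219  0.732 -0.645  1.37 ]
 [ 0.976  0.173 -0.135  0.177]
 [ 0.013 -0.659 -0.752  1.02 ]
 [ 0.     0.     0.     1.   ]]
{'time_s': 0.1, 'joints': array([-5.20765434e+01,  2.05895239e+01,  6.37768937e-01, -1.54944524e-02,
       -7.01360545e+01, -1.65062512e+01]), 'qd': array([ 0.01449211, -0.0399745 ,  0.06034494,  0.04282069,  0.03699166,
        0.06386791]), 'joint_torque': array([ 3.48651702e-04, -5.84162843e+01,  2.93752706e+01,  7.01545045e+00,
        1.01451343e-02, -4.51615892e-05]), 'tcp_pos': array([ 0.24628377, -0.62801769,  0.24268913]), 'eef_rot': array([ 97.08871338,  89.91099023, 118.50064281]), 'contact_force': array([-0.04352162, -0.40393581, -0.47981337]), 'moment': array([-0.02417287,  0.02286332, -0.02278179]), 'gripper_width': 0.0876823494815447}
```

View pics/top1.png

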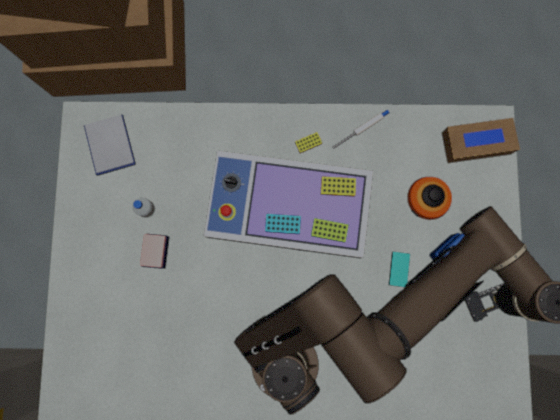

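View pics/scene1.png

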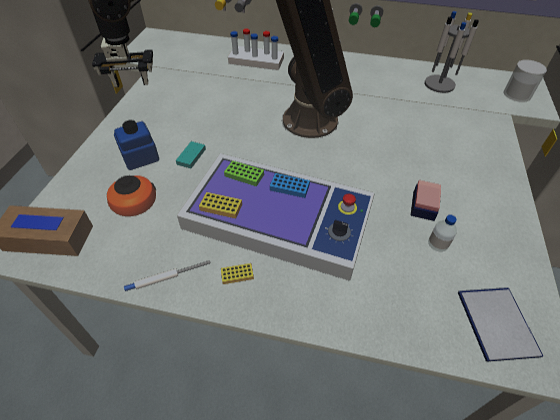

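The top view shows the UV table with three racks: yellow (339,186), green (330,230) and blue (283,224). The red knob is at (227,212) and the timer at (231,183). The small yellow rack off the table at (308,143) is a decoy. The scene view agrees. Next I'll measure these positions.

```bash
cat >> h.py <<'E'
RNG={'yellow':(22,29),'green':(30,48),'blue':(86,106),'pink':(150,172)}
def rect(c,mask,z,minA=150):
    out=[]
    for k in sorted(cv2.findContours(mask,cv2.RETR_EXTERNAL,cv2.CHAIN_APPROX_NONE)[0],key=cv2.contourArea)[::-1]:
        if cv2.contourArea(k)<minA: break
        k=cv2.convexHull(k)
        P=np.array([ray(c,*p[0],z)[:2] for p in k])
        (cx,cy),(w,h),a=cv2.minAreaRect((P*1000).astype(np.float32))
        if w<h: w,h,a=h,w,a+90
        out.append((round(cx),round(cy),round(w),round(h),round((a+90)%180-90,1),tuple(k.mean(0)[0].astype(int))))
    return out
def hsv(c): return cv2.cvtColor(c['frame'],cv2.COLOR_RGB2HSV)
def racks(c,z=.104,minA=150):
    H=hsv(c)
    for n,(a,b) in RNG.items():
        m=cv2.inRange(H,(a,90,90),(b,255,255)); m=cv2.morphologyEx(m,cv2.MORPH_CLOSE,np.ones((5,5)))
        print(n,rect(c,m,z,minA))
E
python3 - <<'E'
from h import *
c=snap('top');H=hsv(c)
for p in [(339,180),(330,222),(283,216),(308,138),(290,190),(220,165),(227,212),(155,238)]: print(p,H[p[1],p[0]])
s=snap('scene');Hs=hsv(s)
for p in [(244,166),(220,198),(290,180)]:print(p,Hs[p[1],p[0]])
for nm,lo,hi in [('glass',(124,60,100),(140,160,255)),('panel',(105,100,60),(118,255,160))]:
    m=cv2.inRange(H,lo,hi);m=cv2.morphologyEx(m,cv2.MORPH_CLOSE,np.ones((3,3)));print(nm,rect(c,m,.08,500))
racks(c)
m=cv2.inRange(H,(0,150,100),(8,255,255))|cv2.inRange(H,(172,150,100),(180,255,255));print('red',rect(c,m,.125,20))
im=cv2.resize(cv2.cvtColor(c['frame'],cv2.COLOR_RGB2BGR)[145:265,195:385],None,fx=4,fy=4,interpolation=cv2.INTER_CUBIC);cv2.imwrite('pics/crop1.png',im)
E
```

```text
(339, 180) [31 88 75]
(330, 222) [ 37 137 145]
(283, 216) [ 93 136 139]
(308, 138) [ 31 145 130]
(290, 190) [128  65 161]
(220, 165) [109 122 123]
(227, 212) [  1 174 152]
(155, 238) [  7  23 147]
(244, 166) [ 48 162 175]
(220, 198) [ 28 161 173]
(290, 180) [104 177 150]
glass [(551, -69, 383, 253, 83.0, (np.int64(295), np.int64(203)))]
panel [(584, 201, 259, 113, -6.9, (np.int64(229), np.int64(198)))]
yellow []
green [(463, -149, 116, 60, 80.0, (np.int64(329), np.int64(229))), (617, -180, 115, 58, 87.3, (np.int64(339), np.int64(185))), (772, -75, 85, 43, -65.7, (np.int64(308), np.int64(141)))]
blue [(483, 12, 119, 62, 86.5, (np.int64(283), np.int64(224))), (333, -385, 113, 60, -7.2, (np.int64(398), np.int64(269)))]
pink []
red [(523, 207, 31, 31, 1.5, (np.int64(225), np.int64(211)))]
```

View pics/crop1.png

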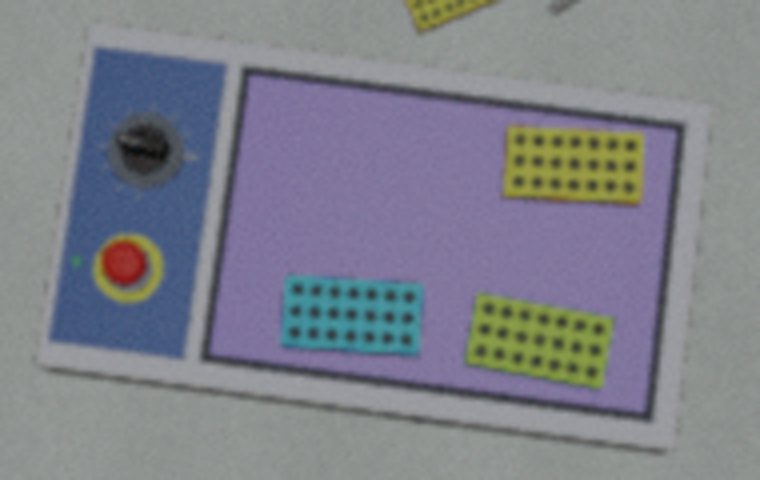

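```bash
cat >> h.py <<'E'
def go(x,y,z,jaw=None):
    "mm target -> dp in tool axes, twist for jaw at world angle"
    s=r.get_state();M=R.from_euler('xyz',s['eef_rot'],degrees=True).as_matrix()
    j=np.degrees(np.arctan2(M[1,1],M[0,1]))
    out=dict(dp=np.round(M.T@(np.array([x,y,z])-s['tcp_pos']*1000),1).tolist(),jaw=round(j,1))
    if jaw is not None:   # tool x points down: +twist lowers world angle
        t=(j-jaw+90)%180-90; out['twist']=round(t,1)
    print(out)
def st():
    s=r.get_state();M=R.from_euler('xyz',s['eef_rot'],degrees=True).as_matrix()
    print('t',round(s['time_s'],2),'p',np.round(s['tcp_pos']*1000,1),'jaw',round(float(np.degrees(np.arctan2(M[1,1],M[0,1]))),1),'down',np.round(M[:,0],3),'F',np.round(s['contact_force'],1),'w',round(s['gripper_width']*1000,1),'J',np.round(s['joints'],0))
E
python3 - <<'E'
from h import *
st();go(524,207,200,0)
E
```

```text
t 0.2 p [ 246.3 -628.2  243. ] jaw 111.4 down [-0.001  0.001 -1.   ] F [ 0.4 -1.   0. ] w 87.5 J [-52.  21.   1.  -0. -70. -17.]
{'dp': [43.6, 676.1, 563.4], 'jaw': np.float64(111.4), 'twist': np.float64(-68.6)}
```

```bash
python3 -m jog '{"fingers":[0,0,0,0,0],"dp":[[0,38,32],[0,77,64],[0,115,96],[0,154,128],[0,192,160]],"twist":[0,0,0,0,0]}' 20
python3 -m jog '{"fingers":[0,0,0,0,0],"dp":[[0,38,32],[0,77,64],[0,115,96],[0,154,128],[0,192,160]],"twist":[0,0,0,0,0]}'
python3 -m jog '{"fingers":[0,0,0,0,0],"dp":[[0,38,32],[0,77,64],[0,115,96],[0,154,128],[0,192,160]],"twist":[0,0,0,0,0]}'
python3 -m jog '{"fingers":[0,0,0,0,0],"dp":[[0,38,32],[10,77,64],[20,100,83],[30,100,83],[44,100,83]],"twist":[0,0,0,0,0]}'
python3 - <<'E'
from h import *
st();go(524,207,150,0)
c=snap('wrist','w1.png');print(np.round(c['pose'],3))
H=hsv(c);m=cv2.inRange(H,(0,150,60),(8,255,255))|cv2.inRange(H,(172,150,60),(180,255,255));print('red',rect(c,m,.125,50))
E
```

```text
time_s: 0.7
tcp_pos: [0.3252, -0.3894, 0.2431]
eef_rot: [92.1, 89.9, 113.4]
contact_force: [2.5, 0.7, 0.2]
gripper_width: 0.0535
time_s: 1.2
tcp_pos: [0.4037, -0.1519, 0.2436]
eef_rot: [35.5, 89.9, 56.9]
contact_force: [1.8, -0.6, 0.5]
gripper_width: 0.0133
time_s: 1.7
tcp_pos: [0.4821, 0.0857, 0.2442]
eef_rot: [26.4, 89.9, 47.8]
contact_force: [0.5, -1.0, 0.7]
gripper_width: 0.0004
time_s: 2.2
tcp_pos: [0.5229, 0.2102, 0.1997]
eef_rot: [27.2, 89.9, 48.7]
contact_force: [-0.2, -0.6, -0.1]
gripper_width: 0.0006
t 2.2 p [522.9 210.2 199.7] jaw 111.5 down [ 0.001  0.001 -1.   ] F [-0.2 -0.6 -0.1] w 0.6 J [  42.   12.  -17.   -0.  -61. -110.]
{'dp': [49.7, -3.4, -0.2], 'jaw': np.float64(111.5), 'twist': np.float64(-68.5)}
[[-0.366  0.9    0.234  0.461]
 [ 0.931  0.354  0.093  0.185]
 [ 0.001  0.252 -0.968  0.341]
 [ 0.     0.     0.     1.   ]]
red [(521, 207, 37, 34, 73.9, (np.int64(273), np.int64(218)))]
```

View pics/w1.png

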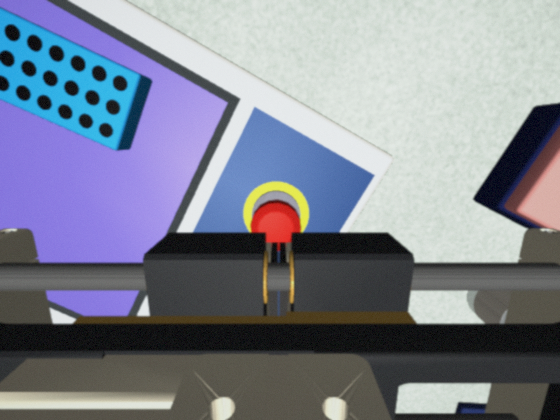

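The wrist view shows the red knob right under the fingers (275,220) and the case's panel corner clear of them. I'll push it down.

```bash
python3 -m jog '{"fingers":[0,0,0,0,0],"dp":[[30,-3,0],[50,-3,0],[58,-3,0],[64,-3,0],[68,-3,0]],"twist":[0,0,0,0,0]}'
python3 -m jog '{"fingers":[0,0,0,0,0],"dp":[[1,0,0],[1.5,0,0],[2,0,0],[2,0,0],[2,0,0]],"twist":[0,0,0,0,0]}'
python3 -c "
from h import *
st()"
```

```text
time_s: 2.75
tcp_pos: [0.5228, 0.2056, 0.1304]
eef_rot: [-169.4, 89.9, -148.0]
contact_force: [-12.8, -5.1, 37.9]
gripper_width: 0.0004
time_s: 3.25
tcp_pos: [0.523, 0.2056, 0.1308]
eef_rot: [-106.3, 90.0, -84.8]
contact_force: [-5.6, -2.5, 14.4]
gripper_width: 0.0007
t 3.25 p [523.  205.6 130.8] jaw 111.5 down [ 0. -0. -1.] F [-5.6 -2.5 14.4] w 0.7 J [  41.   16.  -22.    0.  -52. -110.]
```

```bash
python3 -m jog '{"fingers":[0,0,0,0,0],"dp":[[-40,0,0],[-80,0,30],[-80,0,80],[-80,-30,120],[-80,-30,140]],"twist":[0,0,0,0,0]}'
python3 -m jog '{"fingers":[0,0,0,0,0],"dp":[[0,0,0],[0,0,0],[0,0,0],[0,0,0],[0,0,0]],"twist":[0,0,0,0,0]}'
python3 - <<'E'
from h import *
st();c=snap('wrist','w2.png');print(proj(c,[.629,.195,.117]))
E
```

```text
time_s: 3.75
tcp_pos: [0.6678, 0.2278, 0.2115]
eef_rot: [-14.6, 89.9, 6.8]
contact_force: [0.2, 0.3, -0.6]
gripper_width: 0.0004
time_s: 4.25
tcp_pos: [0.6673, 0.228, 0.2122]
eef_rot: [-5.2, 89.8, 16.2]
contact_force: [0.1, 0.4, 0.1]
gripper_width: 0.0006
t 4.25 p [667.3 228.  212.2] jaw 111.4 down [ 0.003  0.001 -1.   ] F [0.1 0.4 0.1] w 0.6 J [  35.   24.    2.    0.  -68. -103.]
[257.88988985 161.54768061]
```

View pics/w2.png

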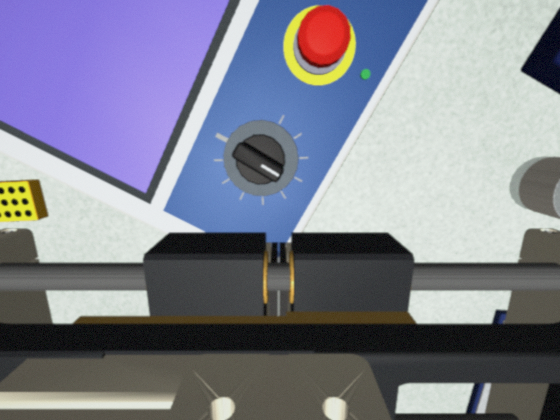

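The wrist view shows the timer bar running from (238,150) to (283,175) with the pointer at lower right. The thick end mark is at (221,136), so about 182° clockwise remain.

Run:
```python
from h import *
c=snap('wrist');a=ray(c,238,150,.124);b=ray(c,283,175,.124);print(a,b,(a+b)/2,np.degrees(np.arctan2(*(b-a)[1::-1])))
H=hsv(c)
m=cv2.inRange(H,(0,0,0),(180,255,60));m[:100]=0;m[215:]=0;m[:,:215]=0;m[:,305:]=0
print(rect(c,m,.105,50))
```

```text
[0.62574409 0.17803172 0.124     ] [0.63094637 0.21713121 0.124     ] [0.62834523 0.19758146 0.124     ] 82.42118298720973
[(630, 195, 43, 19, 78.8, (np.int64(256), np.int64(160)))]
```

```bash
for i in 1; do python3 -m jog '{"fingers":[0.45,0.45,0.45,0.45,0.45],"dp":[[0,-4,-12],[0,-8,-24],[0,-12,-36],[0,-16,-47],[0,-16,-47]],"twist":[-8,-16,-24,-32,-40]}'; done
for i in 1 2 3 4 5; do python3 -m jog '{"fingers":[0.45,0.45,0.45,0.45,0.45],"dp":[[0,0,0],[0,0,0],[0,0,0],[0,0,0],[0,0,0]],"twist":[-8,-16,-24,-32,-40]}'; done
python3 -c "
from h import *
st();go(629,195.5,115,-9)"
```

```text
time_s: 4.85
tcp_pos: [0.6285, 0.1952, 0.2126]
eef_rot: [-41.8, 89.8, 20.0]
contact_force: [0.3, 0.1, 0.5]
gripper_width: 0.0349
time_s: 5.35
tcp_pos: [0.6283, 0.1953, 0.2129]
eef_rot: [-80.5, 89.8, 21.6]
contact_force: [-0.1, 0.4, -0.8]
gripper_width: 0.0396
time_s: 5.85
tcp_pos: [0.6281, 0.1954, 0.2131]
eef_rot: [-119.2, 89.8, 23.2]
contact_force: [0.1, -0.6, 0.7]
gripper_width: 0.0397
time_s: 6.35
tcp_pos: [0.6278, 0.1955, 0.2133]
eef_rot: [-158.7, 89.8, 24.1]
contact_force: [0.4, -0.5, -0.4]
gripper_width: 0.0395
time_s: 6.85
tcp_pos: [0.6276, 0.1956, 0.2136]
eef_rot: [161.7, 89.8, 24.8]
contact_force: [-0.7, 0.3, 0.2]
gripper_width: 0.0395
time_s: 7.35
tcp_pos: [0.6274, 0.1957, 0.2139]
eef_rot: [122.5, 89.7, 26.0]
contact_force: [0.3, 0.4, -0.7]
gripper_width: 0.0398
t 7.35 p [627.4 195.7 213.9] jaw -6.5 down [ 0.004  0.002 -1.   ] F [ 0.3  0.4 -0.7] w 39.8 J [ 34.  20.  -4.   0. -66. 139.]
{'dp': [98.9, 1.2, 0.3], 'jaw': np.float64(-6.5), 'twist': np.float64(2.5)}
```

```bash
python3 -m jog '{"fingers":[0.45,0.45,0.45,0.45,0.45],"dp":[[25,1,0],[50,1,0],[75,1,0],[90,1,0],[99,1,0]],"twist":[2,2,2,2,2]}'
python3 -m jog '{"fingers":[0,0,0,0,0],"dp":[[0,0,0],[0,0,0],[0,0,0],[0,0,0],[0,0,0]],"twist":[0,0,0,0,0]}' 30
for i in 1 2 3 4; do python3 -m jog '{"fingers":[0,0,0,0,0],"dp":[[0,0,0],[0,0,0],[0,0,0],[0,0,0],[0,0,0]],"twist":[8,16,24,32,40]}'; done
python3 -c "
from h import *
st();print(r.get_state()['moment'])"
```

```text
time_s: 7.85
tcp_pos: [0.6281, 0.1955, 0.1135]
eef_rot: [122.2, 89.8, 23.7]
contact_force: [1.0, 0.2, -0.5]
gripper_width: 0.0395
time_s: 8.35
tcp_pos: [0.6284, 0.1958, 0.1146]
eef_rot: [125.1, 89.8, 26.6]
contact_force: [-1.3, 1.5, 4.0]
gripper_width: 0.0138
time_s: 8.85
tcp_pos: [0.6287, 0.1957, 0.1146]
eef_rot: [162.4, 89.7, 23.6]
contact_force: [2.6, -0.7, -1.4]
gripper_width: 0.0138
time_s: 9.35
tcp_pos: [0.6288, 0.1954, 0.1146]
eef_rot: [-161.2, 89.7, 19.7]
contact_force: [1.5, -1.3, -3.1]
gripper_width: 0.0139
time_s: 9.85
tcp_pos: [0.6287, 0.1951, 0.1146]
eef_rot: [-124.4, 89.8, 16.1]
contact_force: [1.1, -0.4, -0.7]
gripper_width: 0.0141
time_s: 10.35
tcp_pos: [0.6284, 0.1949, 0.1146]
eef_rot: [-84.9, 89.8, 15.3]
contact_force: [-0.7, 0.6, -0.8]
gripper_width: 0.014
t 10.35 p [628.4 194.9 114.6] jaw -169.8 down [ 0.003  0.001 -1.   ] F [-0.7  0.6 -0.8] w 14.0 J [ 34.  25. -11.   0. -54. -24.]
[-0.05892468  0.58769096  0.03855989]
```

```bash
python3 -m jog '{"fingers":[0,0,0,0,0],"dp":[[0,0,0],[0,0,0],[0,0,0],[0,0,0],[0,0,0]],"twist":[6,12,16,20,20]}'
python3 -c "
from h import *
st();print(r.get_state()['moment'])"
python3 -m jog '{"fingers":[0,0,0,0,0],"dp":[[0,0,0],[0,0,0],[0,0,0],[0,0,0],[0,0,0]],"twist":[3,6,8,8,8]}'
python3 -c "
from h import *
st();print(r.get_state()['moment'])"
```

```text
time_s: 10.85
tcp_pos: [0.6283, 0.1949, 0.1147]
eef_rot: [-65.8, 89.8, 14.3]
contact_force: [-0.5, 0.7, -0.3]
gripper_width: 0.0142
t 10.85 p [628.3 194.9 114.7] jaw 170.1 down [ 0.003  0.001 -1.   ] F [-0.5  0.7 -0.3] w 14.2 J [ 34.  25. -11.   0. -54. -44.]
[0.07518996 0.32715412 0.44716591]
time_s: 11.35
tcp_pos: [0.6282, 0.1948, 0.1147]
eef_rot: [-64.2, 89.8, 8.1]
contact_force: [0.0, -1.5, -0.8]
gripper_width: 0.0164
t 11.35 p [628.2 194.8 114.7] jaw 162.3 down [ 0.003  0.    -1.   ] F [ 0.  -1.5 -0.8] w 16.4 J [ 34.  25. -11.   0. -54. -52.]
[-0.31859122  0.15857029  1.03073869]
```

Timer is at its stop: the jaw turned 181°, then slipped with the moment rising. I'll release it and move over to the blue rack.

```bash
python3 -m jog '{"fingers":[0.45,0.45,0.45,0.45,0.45],"dp":[[0,0,0],[0,0,0],[0,0,0],[-30,0,0],[-80,0,0]],"twist":[0,0,0,0,0]}'
python3 -c "
from h import *
st();go(487,85,220,176.5)"
```

```text
time_s: 11.85
tcp_pos: [0.626, 0.1938, 0.1919]
eef_rot: [147.7, 89.8, -140.0]
contact_force: [1.1, 1.1, 0.0]
gripper_width: 0.0391
t 11.85 p [626.  193.8 191.9] jaw 162.3 down [-0.003 -0.003 -1.   ] F [1.1 1.1 0. ] w 39.1 J [ 34.  21.  -6.   0. -64. -52.]
{'dp': [-27.4, 99.4, -146.1], 'jaw': np.float64(162.3), 'twist': np.float64(-14.2)}
```

```bash
python3 -m jog '{"fingers":[0.85,0.85,0.85,0.85,0.85],"dp":[[-28,10,-20],[-28,30,-50],[-28,60,-90],[-28,85,-125],[-28,99,-146]],"twist":[-4,-8,-12,-14,-14]}'
python3 -m jog '{"fingers":[0.85,0.85,0.85,0.85,0.85],"dp":[[0,0,0],[0,0,0],[0,0,0],[0,0,0],[0,0,0]],"twist":[0,0,0,0,0]}'
python3 - <<'E'
from h import *
st();c=snap('wrist','w3.png');racks(c,minA=1500)
t=snap('top');racks(t)
E
```

```text
time_s: 12.35
tcp_pos: [0.4849, 0.0833, 0.2209]
eef_rot: [126.8, 89.8, -146.9]
contact_force: [1.0, 0.8, 1.0]
gripper_width: 0.0718
time_s: 12.85
tcp_pos: [0.4854, 0.0838, 0.2205]
eef_rot: [126.7, 89.7, -147.0]
contact_force: [0.0, -0.1, -0.3]
gripper_width: 0.0744
t 12.85 p [485.4  83.8 220.5] jaw 176.3 down [-0.004 -0.002 -1.   ] F [ 0.  -0.1 -0.3] w 74.4 J [ 33.   4. -24.   0. -62. -36.]
yellow []
green []
blue [(484, 12, 119, 61, 86.7, (np.int64(272), np.int64(127)))]
pink []
yellow []
green [(463, -149, 116, 60, 80.0, (np.int64(329), np.int64(229))), (617, -180, 117, 58, 87.3, (np.int64(340), np.int64(184))), (772, -75, 85, 43, -65.7, (np.int64(308), np.int64(141)))]
blue [(333, -385, 113, 60, -7.5, (np.int64(399), np.int64(267))), (482, 5, 106, 63, 86.8, (np.int64(282), np.int64(224)))]
pink []
```

View pics/w3.png

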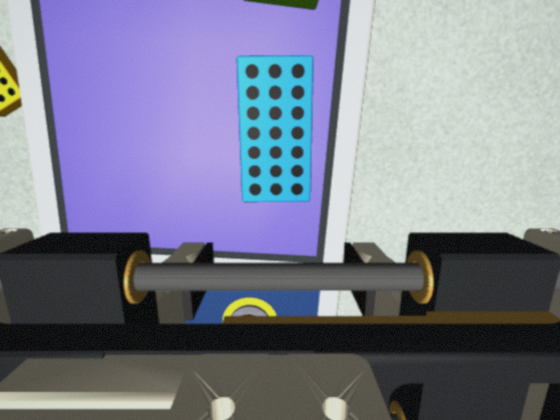

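The wrist view shows the blue rack at (275,128), aligned with the jaws. The measurement agrees with the top camera. I'll grip it near its panel end.

```bash
python3 -c "
from h import *
go(487,65,101,176.7)"
```

```text
{'dp': [119.5, -3.5, -18.1], 'jaw': np.float64(176.3), 'twist': np.float64(-0.4)}
```

```bash
python3 -m jog '{"fingers":[0.85,0.85,0.85,0.85,0.85],"dp":[[40,-3,-18],[80,-3,-18],[105,-3,-18],[119,-3,-18],[119,-3,-18]],"twist":[0,0,0,0,0]}' 4
python3 -m jog '{"fingers":[0.6,0.6,0.6,0.6,0.6],"dp":[[0,0,0],[0,0,0],[0,0,0],[0,0,0],[0,0,0]],"twist":[0,0,0,0,0]}' 4
python3 -c "
from h import *
st()"
python3 -m jog '{"fingers":[0.6,0.6,0.6,0.6,0.6],"dp":[[-10,0,0],[-20,0,-2],[-30,0,-4],[-45,0,-9],[-60,0,-17]],"twist":[0,0,0,0,0]}'
python3 - <<'E'
from h import *
st();c=snap('wrist','w4.png')
E
```

```text
time_s: 13.45
tcp_pos: [0.4857, 0.0647, 0.0996]
eef_rot: [125.0, 89.5, -148.7]
contact_force: [-0.1, 1.2, 0.5]
gripper_width: 0.0743
time_s: 13.95
tcp_pos: [0.4861, 0.0649, 0.1003]
eef_rot: [125.6, 89.6, -148.1]
contact_force: [-1.3, 0.1, 4.0]
gripper_width: 0.0622
t 13.95 p [486.1  64.9 100.3] jaw 176.3 down [-0.006 -0.004 -1.   ] F [-1.3  0.1  4. ] w 62.2 J [ 31.  12. -33.   0. -46. -34.]
time_s: 14.45
tcp_pos: [0.4854, 0.048, 0.1616]
eef_rot: [125.9, 89.6, -147.8]
contact_force: [-0.2, -0.8, -1.6]
gripper_width: 0.0623
t 14.45 p [485.4  48.  161.6] jaw 176.3 down [-0.006 -0.004 -1.   ] F [-0.2 -0.8 -1.6] w 62.3 J [ 29.   7. -29.   0. -54. -32.]
```

View pics/w4.png

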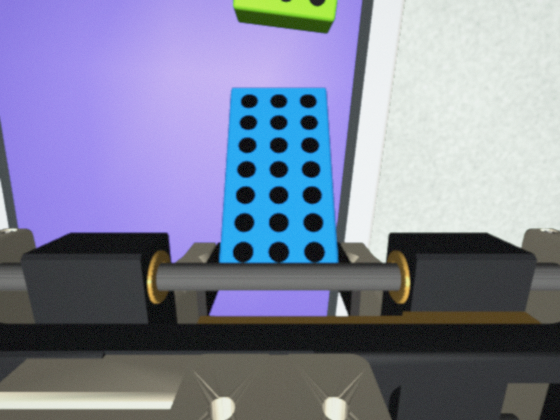

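The rack has pivoted: its far end is on the glass and the near end is raised. I'll continue to hanging.

```bash
python3 -m jog '{"fingers":[0.6,0.6,0.6,0.6,0.6],"dp":[[-14,0,-11],[-26,0,-23],[-37,0,-40],[-46,0,-57],[-60,0,-70]],"twist":[0,0,0,0,0]}'
python3 -m jog '{"fingers":[0.6,0.6,0.6,0.6,0.6],"dp":[[-10,0,-10],[-20,0,-15],[-25,0,-15],[-25,0,-15],[-25,0,-15]],"twist":[0,0,0,0,0]}'
python3 - <<'E'
from h import *
st();c=snap('wrist','w5.png');s=snap('scene')
p=proj(s,[.485,-.04,.2]).astype(int);print(p)
im=cv2.resize(cv2.cvtColor(s['frame'],cv2.COLOR_RGB2BGR)[p[1]-60:p[1]+90,p[0]-100:p[0]+100],None,fx=2.8,fy=2.8,interpolation=cv2.INTER_CUBIC)
w=cv2.resize(cv2.imread('pics/w5.png'),None,fx=.42,fy=.42)
o=np.zeros((im.shape[0],800,3),np.uint8);o[:,:560]=im;o[:w.shape[0],560:560+w.shape[1]]=w;cv2.imwrite('pics/m5.png',o)
E
```

```text
time_s: 15.0
tcp_pos: [0.4813, -0.0233, 0.2246]
eef_rot: [132.8, 89.7, -140.9]
contact_force: [0.8, -0.3, -0.8]
gripper_width: 0.0622
time_s: 15.5
tcp_pos: [0.4803, -0.0379, 0.2492]
eef_rot: [127.3, 89.7, -146.4]
contact_force: [-1.1, 0.5, -1.5]
gripper_width: 0.0623
t 15.5 p [480.3 -37.9 249.2] jaw 176.3 down [-0.004 -0.003 -1.   ] F [-1.1  0.5 -1.5] w 62.3 J [ 19.   2. -22.   0. -66. -23.]
[274 158]
```

View pics/m5.png

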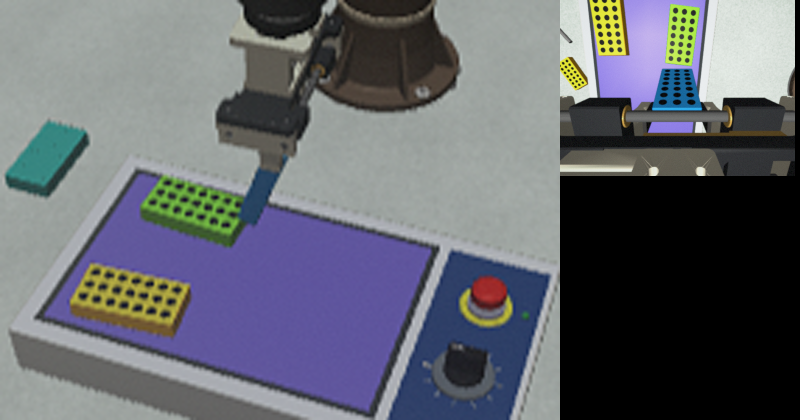

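Blue hangs about 25° from vertical (in the scene crop it is at (262,190)). Next I carry it toward the panel, set its lower end down, and lay it over the other way.

```bash
python3 -m jog '{"fingers":[0.6,0.6,0.6,0.6,0.6],"dp":[[0,0,25],[0,0,65],[0,0,110],[0,0,150],[0,0,168]],"twist":[0,0,0,0,0]}'
python3 -m jog '{"fingers":[0.6,0.6,0.6,0.6,0.6],"dp":[[15,0,0],[35,0,0],[50,0,0],[57,0,0],[57,0,-10]],"twist":[0,0,0,0,0]}'
python3 -c "
from h import *
st()"
python3 -m jog '{"fingers":[0.6,0.6,0.6,0.6,0.6],"dp":[[-1,0,-10],[-2,0,-20],[-2,0,-30],[-2,0,-40],[-1,0,-52]],"twist":[0,0,0,0,0]}'
python3 - <<'E'
from h import *
st();c=snap('wrist','w6.png');s=snap('scene')
S=r.get_state()['tcp_pos'];p=proj(s,S).astype(int);print(p)
im=cv2.resize(cv2.cvtColor(s['frame'],cv2.COLOR_RGB2BGR)[p[1]-60:p[1]+90,p[0]-100:p[0]+100],None,fx=2.8,fy=2.8,interpolation=cv2.INTER_CUBIC)
w=cv2.resize(cv2.imread('pics/w6.png'),None,fx=.42,fy=.42)
o=np.zeros((im.shape[0],800,3),np.uint8);o[:,:560]=im;o[:w.shape[0],560:560+w.shape[1]]=w;cv2.imwrite('pics/m6.png',o)
E
```

```text
time_s: 16.1
tcp_pos: [0.4908, 0.1328, 0.2479]
eef_rot: [124.8, 89.7, -148.7]
contact_force: [0.0, -0.4, -0.9]
gripper_width: 0.0622
time_s: 16.6
tcp_pos: [0.4897, 0.1229, 0.1901]
eef_rot: [125.1, 89.6, -148.4]
contact_force: [0.0, 0.1, -2.1]
gripper_width: 0.0622
t 16.6 p [489.7 122.9 190.1] jaw 176.6 down [-0.006 -0.004 -1.   ] F [ 0.   0.1 -2.1] w 62.2 J [ 36.   7. -25.  -0. -59. -40.]
time_s: 17.1
tcp_pos: [0.4866, 0.0701, 0.1916]
eef_rot: [125.5, 89.6, -147.9]
contact_force: [0.2, -0.3, -2.0]
gripper_width: 0.0621
t 17.1 p [486.6  70.1 191.6] jaw 176.5 down [-0.006 -0.004 -1.   ] F [ 0.2 -0.3 -2. ] w 62.1 J [ 31.   6. -26.   0. -59. -35.]
[308 166]
```

View pics/m6.png

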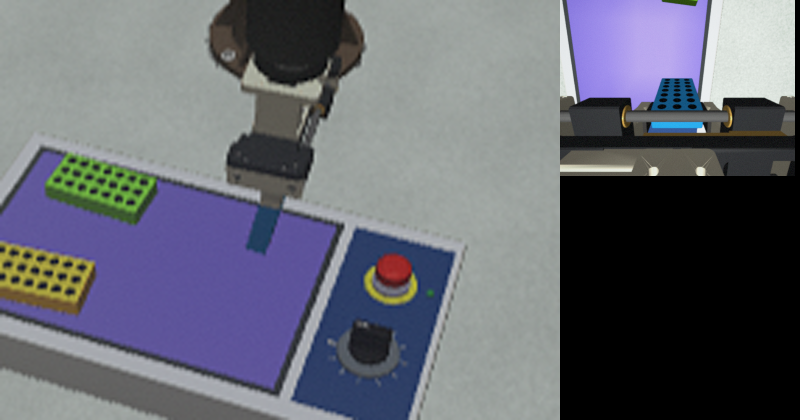

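```bash
python3 -m jog '{"fingers":[0.6,0.6,0.6,0.6,0.6],"dp":[[-5,0,20],[-5,0,40],[-5,0,48],[0,0,48],[3,0,48]],"twist":[0,0,0,0,0]}'
python3 -m jog '{"fingers":[0.6,0.6,0.6,0.6,0.6],"dp":[[1,0,0],[2,0,0],[3,0,0],[4,0,0],[4,0,0]],"twist":[0,0,0,0,0]}'
python3 -m jog '{"fingers":[0.6,0.6,0.6,0.6,0.6],"dp":[[1,0,0],[2,0,0],[3,0,0],[4,0,0],[4,0,0]],"twist":[0,0,0,0,0]}'
python3 -m jog '{"fingers":[0.6,0.6,0.6,0.6,0.6],"dp":[[1,0,0],[2,0,0],[3,0,0],[4,0,0],[4,0,0]],"twist":[0,0,0,0,0]}'
```

```text
time_s: 17.7
tcp_pos: [0.4891, 0.1171, 0.1878]
eef_rot: [126.5, 89.6, -147.0]
contact_force: [-1.3, -0.1, 5.7]
gripper_width: 0.0621
time_s: 18.2
tcp_pos: [0.4891, 0.1164, 0.1841]
eef_rot: [127.8, 89.6, -145.7]
contact_force: [-1.5, -0.3, 4.3]
gripper_width: 0.0619
time_s: 18.7
tcp_pos: [0.489, 0.1158, 0.1804]
eef_rot: [129.1, 89.6, -144.4]
contact_force: [-1.3, 0.2, 3.8]
gripper_width: 0.0622
time_s: 19.2
tcp_pos: [0.489, 0.1153, 0.1766]
eef_rot: [130.1, 89.6, -143.4]
contact_force: [-1.8, 0.8, 4.3]
gripper_width: 0.0619
```

```bash
python3 -m jog '{"fingers":[0.6,0.6,0.6,0.6,0.6],"dp":[[-10,0,5],[-15,0,20],[-15,0,35],[-10,0,35],[0,0,35]],"twist":[0,0,0,0,0]}'
python3 -m jog '{"fingers":[0.6,0.6,0.6,0.6,0.6],"dp":[[-5,0,-10],[-9,0,-20],[-12,0,-28],[-15,0,-37],[-17,0,-46]],"twist":[0,0,0,0,0]}'
python3 - <<'E'
from h import *
st();c=snap('wrist','w7.png');s=snap('scene')
S=r.get_state()['tcp_pos'];p=proj(s,S).astype(int);print(p)
im=cv2.resize(cv2.cvtColor(s['frame'],cv2.COLOR_RGB2BGR)[p[1]-60:p[1]+90,p[0]-100:p[0]+100],None,fx=2.8,fy=2.8,interpolation=cv2.INTER_CUBIC)
w=cv2.resize(cv2.imread('pics/w7.png'),None,fx=.42,fy=.42)
o=np.zeros((im.shape[0],800,3),np.uint8);o[:,:560]=im;o[:w.shape[0],560:560+w.shape[1]]=w;cv2.imwrite('pics/m7.png',o)
E
```

```text
time_s: 19.7
tcp_pos: [0.4912, 0.1513, 0.1761]
eef_rot: [129.3, 89.6, -144.2]
contact_force: [-2.9, -1.0, 4.0]
gripper_width: 0.0617
time_s: 20.2
tcp_pos: [0.4886, 0.1044, 0.194]
eef_rot: [130.0, 89.7, -143.5]
contact_force: [-0.3, 0.7, -0.5]
gripper_width: 0.0621
t 20.2 p [488.6 104.4 194. ] jaw 176.5 down [-0.005 -0.003 -1.   ] F [-0.3  0.7 -0.5] w 62.1 J [ 35.   6. -25.   0. -59. -38.]
[319 167]
```

View pics/m7.png

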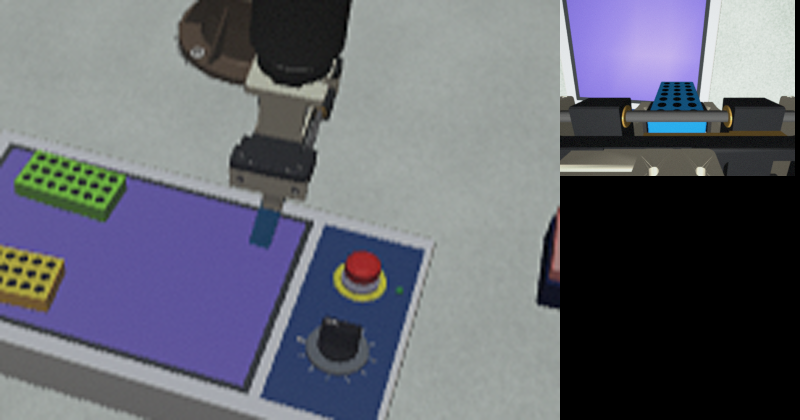

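```bash
python3 -m jog '{"fingers":[0.6,0.6,0.6,0.6,0.6],"dp":[[2,0,0],[4,0,0],[6,0,0],[8,0,0],[8,0,0]],"twist":[0,0,0,0,0]}' 3
python3 -m jog '{"fingers":[0.6,0.6,0.6,0.6,0.6],"dp":[[1,0,0],[2,0,0],[3,0,0],[4,0,0],[4,0,0]],"twist":[0,0,0,0,0]}'
python3 -m jog '{"fingers":[0.6,0.6,0.6,0.6,0.6],"dp":[[1,0,0],[2,0,0],[3,0,0],[4,0,0],[4,0,0]],"twist":[0,0,0,0,0]}'
```

```text
time_s: 20.8
tcp_pos: [0.4883, 0.1043, 0.1854]
eef_rot: [128.7, 89.6, -144.8]
contact_force: [0.1, -1.0, 0.0]
gripper_width: 0.0621
time_s: 21.3
tcp_pos: [0.4882, 0.1042, 0.1812]
eef_rot: [128.5, 89.6, -145.1]
contact_force: [-0.5, -0.1, -1.2]
gripper_width: 0.062
time_s: 21.8
tcp_pos: [0.4881, 0.1042, 0.177]
eef_rot: [127.8, 89.6, -145.8]
contact_force: [-0.1, 0.3, -1.9]
gripper_width: 0.0621
```

```bash
python3 -m jog '{"fingers":[0.6,0.6,0.6,0.6,0.6],"dp":[[1,0,0],[2,0,0],[3,0,0],[4,0,0],[4,0,0]],"twist":[0,0,0,0,0]}'
python3 -m jog '{"fingers":[0.6,0.6,0.6,0.6,0.6],"dp":[[1,0,0],[2,0,0],[3,0,0],[4,0,0],[4,0,0]],"twist":[0,0,0,0,0]}'
python3 - <<'E'
from h import *
st();s=snap('scene')
S=r.get_state()['tcp_pos'];p=proj(s,S).astype(int);print(p)
im=s['frame'][p[1]-20:p[1]+60,p[0]-50:p[0]+30];h=cv2.cvtColor(im,cv2.COLOR_RGB2HSV)
m=cv2.inRange(h,(90,100,40),(108,255,255));m[:,60:]=0
k=max(cv2.findContours(m,0,2)[0],key=cv2.contourArea);print(cv2.minAreaRect(k),cv2.boxPoints(cv2.minAreaRect(k))+p-[50,20])
for y in (-.06,0,.05,.1): print(y,proj(s,[.488,.085+y*0,.08+max(y,0)]),)
E
```

```text
time_s: 22.3
tcp_pos: [0.4881, 0.1042, 0.1732]
eef_rot: [128.7, 89.6, -144.9]
contact_force: [-1.5, -0.2, 3.5]
gripper_width: 0.062
time_s: 22.8
tcp_pos: [0.4881, 0.1041, 0.1691]
eef_rot: [129.0, 89.6, -144.6]
contact_force: [-1.7, -0.0, 3.2]
gripper_width: 0.0622
t 22.8 p [488.1 104.1 169.1] jaw 176.5 down [-0.006 -0.004 -1.   ] F [-1.7 -0.   3.2] w 62.2 J [ 35.   8. -27.   0. -56. -38.]
[319 173]
((43.71697998046875, 39.49056625366211), (7.1427483558654785, 11.538285255432129), 15.945395469665527) [[307.69811249 197.05660248]
 [310.86791992 185.96226501]
 [317.73584747 187.92453003]
 [314.56604004 199.01886749]]
-0.06 [311.19390414 192.29772148]
0 [311.19390414 192.29772148]
0.05 [312.23709793 181.52978401]
0.1 [313.34492141 170.09473316]
```

```bash
python3 -m jog '{"fingers":[0.6,0.6,0.6,0.6,0.6],"dp":[[0,0,-7],[0,0,-14],[0,0,-21],[0,0,-28],[0,0,-35]],"twist":[0,0,0,0,0]}'
python3 - <<'E'
from h import *
st();c=snap('wrist','w8.png');s=snap('scene')
S=r.get_state()['tcp_pos'];p=proj(s,S).astype(int);print(p)
im=cv2.resize(cv2.cvtColor(s['frame'],cv2.COLOR_RGB2BGR)[p[1]-30:p[1]+60,p[0]-60:p[0]+60],None,fx=4.6,fy=4.6,interpolation=cv2.INTER_CUBIC)
w=cv2.resize(cv2.imread('pics/w8.png'),None,fx=.42,fy=.42)
o=np.zeros((im.shape[0],800,3),np.uint8);o[:,:im.shape[1]]=im;o[:w.shape[0],560:560+w.shape[1]]=w;cv2.imwrite('pics/m8.png',o)
E
```

```text
time_s: 23.35
tcp_pos: [0.4857, 0.0683, 0.169]
eef_rot: [128.2, 89.6, -145.4]
contact_force: [0.4, 0.2, -0.9]
gripper_width: 0.062
t 23.35 p [485.7  68.3 169. ] jaw 176.4 down [-0.006 -0.004 -1.   ] F [ 0.4  0.2 -0.9] w 62.0 J [ 31.   7. -28.   0. -55. -35.]
[307 171]
```

View pics/m8.png

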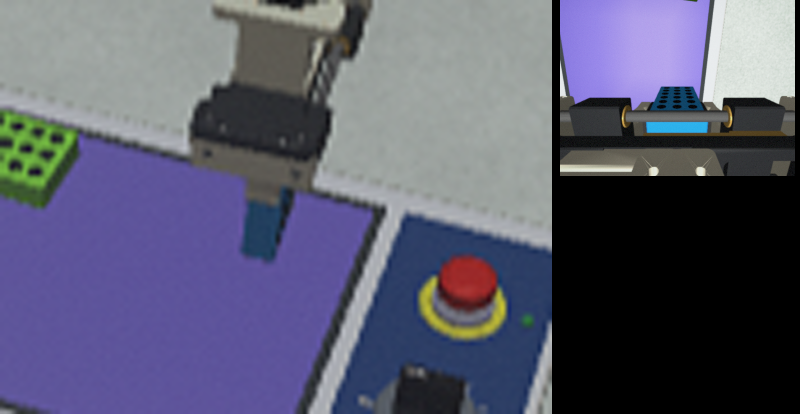

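The rack looks nearly vertical now. I'll stand it on its end at about y=90, release it briefly so it squares up, then regrip.

```bash
python3 -m jog '{"fingers":[0.6,0.6,0.6,0.6,0.6],"dp":[[-10,0,5],[-12,0,16],[-12,0,26],[-8,0,27],[0,0,27]],"twist":[0,0,0,0,0]}'
python3 -m jog '{"fingers":[0.6,0.6,0.6,0.6,0.6],"dp":[[1,0,0],[2,0,0],[3,0,0],[4,0,0],[4,0,0]],"twist":[0,0,0,0,0]}'
python3 -m jog '{"fingers":[0.6,0.6,0.6,0.6,0.6],"dp":[[1,0,0],[2,0,0],[3,0,0],[4,0,0],[4,0,0]],"twist":[0,0,0,0,0]}'
```

```text
time_s: 23.95
tcp_pos: [0.4875, 0.0961, 0.1688]
eef_rot: [128.2, 89.6, -145.4]
contact_force: [-0.1, 0.7, -1.6]
gripper_width: 0.0622
time_s: 24.45
tcp_pos: [0.4875, 0.0959, 0.1648]
eef_rot: [128.3, 89.6, -145.2]
contact_force: [-1.3, -0.3, 3.1]
gripper_width: 0.0619
time_s: 24.95
tcp_pos: [0.4874, 0.0959, 0.1606]
eef_rot: [128.2, 89.6, -145.3]
contact_force: [-0.4, -1.3, 3.4]
gripper_width: 0.0621
```

```bash
python3 -m jog '{"fingers":[0.76,0.76,0.76,0.76,0.76],"dp":[[0,0,0],[0,0,0],[0,0,0],[0,0,0],[0,0,0]],"twist":[0,0,0,0,0]}'
python3 -m jog '{"fingers":[0.76,0.76,0.76,0.76,0.76],"dp":[[-5,0,0],[-15,0,0],[-25,0,0],[-28,0,0],[-28,0,0]],"twist":[0,0,0,0,0]}'
python3 - <<'E'
from h import *
st();c=snap('wrist','w9.png');s=snap('scene')
S=r.get_state()['tcp_pos'];p=proj(s,S).astype(int);print(p)
im=cv2.resize(cv2.cvtColor(s['frame'],cv2.COLOR_RGB2BGR)[p[1]-30:p[1]+60,p[0]-60:p[0]+60],None,fx=4.6,fy=4.6,interpolation=cv2.INTER_CUBIC)
w=cv2.resize(cv2.imread('pics/w9.png'),None,fx=.42,fy=.42)
o=np.zeros((im.shape[0],800,3),np.uint8);o[:,:im.shape[1]]=im;o[:w.shape[0],560:560+w.shape[1]]=w;cv2.imwrite('pics/m9.png',o)
E
```

```text
time_s: 25.45
tcp_pos: [0.4874, 0.0959, 0.1606]
eef_rot: [127.6, 89.6, -145.9]
contact_force: [0.8, 0.1, 0.3]
gripper_width: 0.0668
time_s: 25.95
tcp_pos: [0.488, 0.0962, 0.1896]
eef_rot: [128.6, 89.7, -144.9]
contact_force: [-0.1, -0.5, -0.1]
gripper_width: 0.0667
t 25.95 p [488.   96.2 189.6] jaw 176.5 down [-0.004 -0.003 -1.   ] F [-0.1 -0.5 -0.1] w 66.7 J [ 34.   6. -26.   0. -58. -37.]
[317 168]
```

View pics/m9.png

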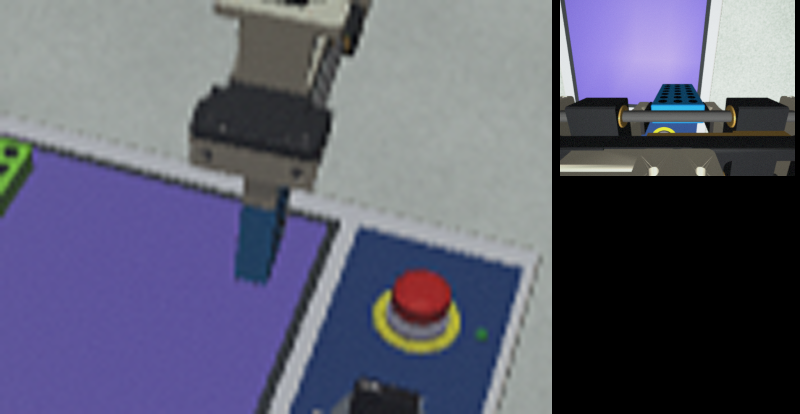

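Run:
```python
from h import *
c=snap('wrist');H=hsv(c)
for v in range(190,300,6): print(v,H[v,265:300:8].tolist(),np.round(ray(c,280,v,.2)[:2],3),np.round(ray(c,280,v,.08)[:2],3))
```

```text
190 [[127, 85, 234], [126, 87, 234], [126, 91, 235], [125, 95, 233], [126, 98, 234]] [0.485 0.052] [0.485 0.072]
196 [[126, 89, 234], [126, 90, 235], [126, 96, 234], [125, 97, 234], [125, 100, 235]] [0.485 0.054] [0.485 0.077]
202 [[102, 220, 95], [104, 216, 52], [108, 168, 35], [103, 213, 96], [105, 189, 35]] [0.485 0.057] [0.485 0.083]
208 [[103, 219, 93], [102, 222, 77], [102, 218, 62], [103, 217, 94], [103, 217, 81]] [0.485 0.06 ] [0.486 0.088]
214 [[103, 223, 96], [103, 208, 87], [102, 233, 71], [102, 227, 92], [102, 202, 92]] [0.485 0.063] [0.486 0.093]
220 [[101, 246, 89], [103, 197, 88], [101, 231, 75], [102, 217, 95], [102, 215, 95]] [0.486 0.066] [0.486 0.099]
226 [[102, 222, 93], [103, 211, 86], [103, 206, 83], [102, 219, 93], [102, 225, 93]] [0.486 0.068] [0.487 0.104]
232 [[101, 225, 95], [100, 139, 33], [90, 64, 12], [102, 212, 88], [101, 244, 92]] [0.486 0.071] [0.487 0.11 ]
238 [[101, 244, 92], [106, 206, 21], [137, 162, 11], [103, 207, 75], [102, 215, 96]] [0.486 0.074] [0.487 0.116]
244 [[102, 207, 96], [101, 240, 86], [103, 227, 81], [102, 227, 91], [101, 223, 95]]
[... 312 characters left out ...]
 [99, 191, 172], [99, 185, 174]] [0.487 0.086] [0.489 0.139]
268 [[60, 7, 77], [50, 10, 76], [90, 7, 75], [20, 10, 77], [0, 3, 75]] [0.487 0.089] [0.489 0.145]
274 [[10, 8, 102], [60, 5, 100], [60, 5, 101], [30, 5, 98], [30, 8, 100]] [0.487 0.093] [0.489 0.151]
280 [[45, 5, 113], [30, 2, 114], [0, 0, 114], [30, 2, 113], [30, 5, 111]] [0.487 0.096] [0.49  0.157]
286 [[0, 5, 103], [90, 2, 105], [45, 5, 101], [45, 5, 106], [0, 2, 105]] [0.488 0.099] [0.49  0.163]
292 [[102, 199, 209], [102, 202, 207], [102, 203, 206], [102, 206, 205], [102, 209, 204]] [0.488 0.102] [0.491 0.169]
298 [[110, 155, 151], [109, 159, 152], [110, 155, 151], [110, 159, 151], [110, 159, 149]] [0.488 0.106] [0.491 0.176]
```

Numbers: blue stands upright, with its −y face at y≈0.080 and its top from 0.079 to 0.103. I'll regrip near the top and lay it toward −y.

```bash
python3 -m jog '{"fingers":[0.76,0.76,0.6,0.6,0.6],"dp":[[-8,0,-4],[-8,0,-4],[-8,0,-4],[-8,0,-4],[-8,0,-4]],"twist":[0,0,0,0,0]}' 4
python3 -m jog '{"fingers":[0.6,0.6,0.6,0.6,0.6],"dp":[[2,0,-10],[3,0,-20],[4,0,-29],[7,0,-43],[11,0,-57]],"twist":[0,0,0,0,0]}'
python3 -c "
from h import *
st();c=snap('wrist','w10.png');s=snap('scene','s10.png')"
python3 -m jog '{"fingers":[0.6,0.6,0.6,0.6,0.6],"dp":[[7,0,-12],[16,0,-24],[26,0,-34],[37,0,-44],[48,0,-52]],"twist":[0,0,0,0,0]}'
python3 - <<'E'
from h import *
st();c=snap('wrist','w11.png');s=snap('scene','s11.png')
a=cv2.imread('pics/s10.png')[110:230,220:400];b=cv2.imread('pics/s11.png')[110:230,220:400]
w=cv2.resize(cv2.imread('pics/w11.png'),None,fx=.6,fy=.6)
o=np.zeros((600,800,3),np.uint8);o[:264,:396]=cv2.resize(a,(396,264));o[:264,400:796]=cv2.resize(b,(396,264));o[270:270+w.shape[0],:w.shape[1]]=w;cv2.imwrite('pics/m11.png',o)
E
```

```text
time_s: 26.6
tcp_pos: [0.4872, 0.092, 0.1965]
eef_rot: [127.2, 89.6, -146.3]
contact_force: [-0.9, 0.2, 3.0]
gripper_width: 0.0617
time_s: 27.1
tcp_pos: [0.4834, 0.0339, 0.1853]
eef_rot: [125.7, 89.6, -147.8]
contact_force: [-0.3, 0.5, -0.8]
gripper_width: 0.0622
t 27.1 p [483.4  33.9 185.3] jaw 176.5 down [-0.006 -0.004 -1.   ] F [-0.3  0.5 -0.8] w 62.2 J [ 27.   6. -27.   0. -58. -31.]
time_s: 27.7
tcp_pos: [0.4788, -0.0201, 0.1358]
eef_rot: [123.4, 89.5, -150.2]
contact_force: [0.2, 0.3, 0.1]
gripper_width: 0.0617
t 27.7 p [478.8 -20.1 135.8] jaw 176.3 down [-0.008 -0.005 -1.   ] F [0.2 0.3 0.1] w 61.7 J [ 21.   8. -32.   0. -51. -25.]
```

View pics/m11.png

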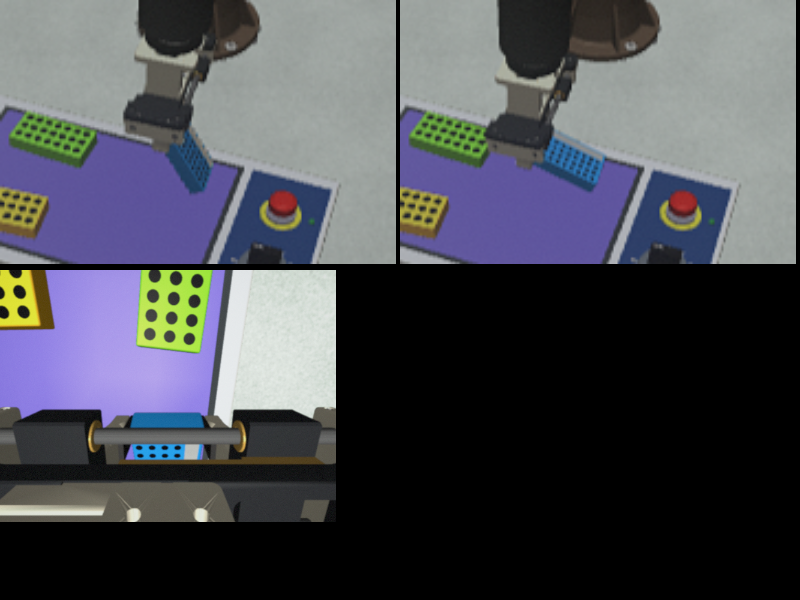

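Laying over works: the white strip and small wells face up, and the rack leans about 30°. I'll lower it further, release, and check by numbers.

```bash
python3 -m jog '{"fingers":[0.6,0.6,0.6,0.6,0.6],"dp":[[8,0,-4],[15,0,-6],[22,0,-8],[27,0,-9],[27,0,-9]],"twist":[0,0,0,0,0]}'
python3 -m jog '{"fingers":[0.8,0.8,0.8,0.8,0.8],"dp":[[0,0,0],[0,0,0],[0,0,0],[0,0,0],[-10,0,0]],"twist":[0,0,0,0,0]}'
python3 -m jog '{"fingers":[0.8,0.8,0.8,0.8,0.8],"dp":[[-30,0,0],[-60,0,0],[-90,0,0],[-100,0,20],[-100,0,60]],"twist":[0,0,0,0,0]}'
python3 -m jog '{"fingers":[0.8,0.8,0.8,0.8,0.8],"dp":[[0,0,40],[0,0,80],[0,0,85],[0,0,85],[0,0,85]],"twist":[0,0,0,0,0]}'
python3 - <<'E'
from h import *
st();c=snap('wrist','w12.png');racks(c,minA=1500)
t=snap('top');racks(t);go(480,-70,210,172)
E
```

```text
time_s: 28.3
tcp_pos: [0.4764, -0.0296, 0.1073]
eef_rot: [119.2, 89.2, -154.5]
contact_force: [-0.6, -0.5, -0.6]
gripper_width: 0.0617
time_s: 28.8
tcp_pos: [0.4757, -0.0297, 0.1168]
eef_rot: [117.5, 89.1, -156.2]
contact_force: [-0.4, 0.8, 0.5]
gripper_width: 0.0698
time_s: 29.3
tcp_pos: [0.482, 0.0304, 0.2196]
eef_rot: [119.7, 89.4, -154.2]
contact_force: [1.7, -0.3, -1.2]
gripper_width: 0.0701
time_s: 29.8
tcp_pos: [0.4875, 0.1147, 0.2195]
eef_rot: [120.1, 89.4, -153.8]
contact_force: [0.0, -0.3, -0.3]
gripper_width: 0.0704
t 29.8 p [487.5 114.7 219.5] jaw 176.1 down [-0.01  -0.005 -1.   ] F [ 0.  -0.3 -0.3] w 70.4 J [ 36.   5. -22.  -0. -63. -39.]
yellow []
green []
blue [(480, 17, 118, 61, 86.3, (np.int64(276), np.int64(99)))]
pink []
yellow []
green [(462, -149, 116, 59, 80.2, (np.int64(329), np.int64(229))), (617, -180, 115, 58, 87.5, (np.int64(340), np.int64(184))), (773, -76, 83, 42, -66.2, (np.int64(308), np.int64(141)))]
blue [(333, -385, 113, 60, -7.2, (np.int64(399), np.int64(266))), (479, 17, 119, 63, 85.2, (np.int64(281), np.int64(223)))]
pink []
{'dp': [10.3, -5.1, -184.3], 'jaw': np.float64(176.1), 'twist': np.float64(4.1)}
```

```bash
python3 -m jog '{"fingers":[0.8,0.8,0.8,0.8,0.8],"dp":[[5,-1,-40],[5,-2,-80],[5,-3,-120],[5,-4,-160],[5,-4,-192]],"twist":[2,4,6,6,6]}'
python3 -m jog '{"fingers":[0.8,0.8,0.8,0.8,0.8],"dp":[[0,0,0],[0,0,0],[0,0,0],[0,0,0],[0,0,0]],"twist":[0,0,0,0,0]}'
python3 - <<'E'
from h import *
st();c=snap('wrist','w13.png');racks(c,minA=1500)
go(471.5,-98,101,170.2)
E
```

```text
time_s: 30.4
tcp_pos: [0.4776, -0.0804, 0.2156]
eef_rot: [126.8, 89.4, -153.2]
contact_force: [0.7, 0.6, -0.1]
gripper_width: 0.0702
time_s: 30.9
tcp_pos: [0.4777, -0.0797, 0.2157]
eef_rot: [126.8, 89.4, -153.1]
contact_force: [0.6, -0.9, 0.3]
gripper_width: 0.0704
t 30.9 p [477.7 -79.7 215.7] jaw 170.0 down [-0.009 -0.005 -1.   ] F [ 0.6 -0.9  0.3] w 70.4 J [ 14.   4. -25.   0. -62. -24.]
yellow []
green [(464, -149, 118, 60, 79.9, (np.int64(286), np.int64(130))), (618, -180, 117, 59, 87.3, (np.int64(83), np.int64(120)))]
blue []
pink []
{'dp': [114.8, 2.0, -18.4], 'jaw': np.float64(170.0), 'twist': np.float64(-0.2)}
```

```bash
python3 -m jog '{"fingers":[0.8,0.8,0.8,0.8,0.8],"dp":[[40,1,-18],[80,1,-18],[105,1,-18],[114,1,-18],[114,1,-18]],"twist":[0,0,0,0,0]}' 4
python3 -m jog '{"fingers":[0.6,0.6,0.6,0.6,0.6],"dp":[[0,0,0],[0,0,0],[0,0,0],[0,0,0],[0,0,0]],"twist":[0,0,0,0,0]}' 4
python3 -m jog '{"fingers":[0.6,0.6,0.6,0.6,0.6],"dp":[[-14,0,-2],[-27,0,-7],[-40,0,-13],[-52,0,-22],[-63,0,-32]],"twist":[0,0,0,0,0]}'
python3 -m jog '{"fingers":[0.6,0.6,0.6,0.6,0.6],"dp":[[-10,0,-11],[-19,0,-23],[-25,0,-36],[-30,0,-50],[-33,0,-64]],"twist":[0,0,0,0,0]}'
python3 -m jog '{"fingers":[0.6,0.6,0.6,0.6,0.6],"dp":[[-1,0,-10],[-1,0,-20],[-1,0,-27],[0,0,-30],[0,0,-30]],"twist":[0,0,0,0,0]}'
python3 - <<'E'
from h import *
st();c=snap('wrist','w14.png');snap('scene','s14.png');H=hsv(c)
for v in range(150,300,8): print(v,H[v,250:310:12].tolist(),np.round(ray(c,280,v,.2)[:2],3),np.round(ray(c,280,v,.08)[:2],3))
E
```

```text
time_s: 31.45
tcp_pos: [0.4722, -0.0976, 0.101]
eef_rot: [124.5, 89.3, -155.5]
contact_force: [-0.4, 0.3, 0.4]
gripper_width: 0.0698
time_s: 31.95
tcp_pos: [0.4731, -0.0974, 0.1021]
eef_rot: [128.2, 89.4, -151.7]
contact_force: [-1.2, 1.6, 5.2]
gripper_width: 0.0622
time_s: 32.45
tcp_pos: [0.468, -0.1291, 0.166]
eef_rot: [128.2, 89.4, -151.7]
contact_force: [0.1, -0.6, -1.2]
gripper_width: 0.0619
time_s: 32.95
tcp_pos: [0.457, -0.1933, 0.1997]
eef_rot: [128.1, 89.4, -151.9]
contact_force: [-0.1, 0.7, -0.9]
gripper_width: 0.062
time_s: 33.45
tcp_pos: [0.4516, -0.223, 0.1995]
eef_rot: [125.3, 89.4, -154.6]
contact_force: [-0.3, -0.4, -2.1]
gripper_width: 0.0621
t 33.45 p [ 451.6 -223.   199.5] jaw 170.1 down [-0.01  -0.005 -1.   ] F [-0.3 -0.4 -2.1] w 62.1 J [ -4.   7. -24.   0. -60.  -6.]
150 [[52, 140, 20], [45, 217, 128], [6, 182, 7], [46, 206, 151], [75, 39, 13]] [ 0.441 -0.284] [ 0.44  -0.279]
158 [[45, 211, 132], [45, 207, 159], [45, 201, 141], [46, 203, 162], [46, 198, 153]] [ 0.442 -0.28 ] [ 0.441 -0.273]
166 [[46, 203, 103], [46, 197, 162], [46, 200, 129], [45, 207, 160], [46,
[... 1151 characters left out ...]
163]] [ 0.449 -0.236] [ 0.455 -0.192]
254 [[46, 202, 163], [45, 205, 162], [46, 202, 158], [45, 201, 164], [45, 204, 161]] [ 0.45  -0.232] [ 0.456 -0.184]
262 [[42, 159, 135], [42, 158, 136], [42, 171, 134], [42, 169, 134], [42, 171, 134]] [ 0.451 -0.228] [ 0.458 -0.176]
270 [[70, 9, 81], [60, 6, 83], [30, 6, 84], [150, 3, 82], [120, 6, 82]] [ 0.451 -0.223] [ 0.459 -0.168]
278 [[0, 0, 98], [90, 3, 98], [0, 0, 99], [150, 3, 95], [15, 5, 96]] [ 0.452 -0.219] [ 0.461 -0.16 ]
286 [[60, 3, 96], [165, 5, 97], [0, 0, 97], [30, 3, 93], [40, 8, 98]] [ 0.453 -0.214] [ 0.462 -0.151]
294 [[124, 119, 219], [124, 115, 219], [125, 119, 217], [124, 117, 215], [124, 120, 218]] [ 0.454 -0.21 ] [ 0.464 -0.143]
```

```bash
python3 -m jog '{"fingers":[0.6,0.6,0.6,0.6,0.6],"dp":[[-10,0,10],[-15,0,45],[-15,0,85],[-15,0,125],[-15,0,165]],"twist":[0,0,0,0,0]}'
python3 -m jog '{"fingers":[0.6,0.6,0.6,0.6,0.6],"dp":[[5,0,0],[10,0,0],[15,0,0],[18,0,0],[18,0,0]],"twist":[0,0,0,0,0]}'
python3 -m jog '{"fingers":[0.6,0.6,0.6,0.6,0.6],"dp":[[1,0,0],[3,0,0],[4,0,0],[5,0,0],[5,0,0]],"twist":[0,0,0,0,0]}'
python3 - <<'E'
from h import *
st();c=snap('wrist','w15.png');H=hsv(c)
m=cv2.inRange(H,(35,90,90),(50,255,255));v=np.where(m[:,262:300].sum(1)>0)[0];print(v.min(),v.max())
for z in(.08,.09,.1,.19):print(z,ray(c,280,v.min(),z),ray(c,280,258,z))
E
```

```text
time_s: 34.05
tcp_pos: [0.4805, -0.0577, 0.2146]
eef_rot: [128.5, 89.5, -151.3]
contact_force: [1.3, 0.6, -0.8]
gripper_width: 0.0623
time_s: 34.55
tcp_pos: [0.4802, -0.0587, 0.1965]
eef_rot: [129.4, 89.5, -150.6]
contact_force: [-0.2, 0.4, 0.3]
gripper_width: 0.0622
time_s: 35.05
tcp_pos: [0.4802, -0.0594, 0.1918]
eef_rot: [131.4, 89.5, -148.6]
contact_force: [-1.9, -0.5, 3.8]
gripper_width: 0.062
t 35.05 p [480.2 -59.4 191.8] jaw 170.0 down [-0.008 -0.005 -1.   ] F [-1.9 -0.5  3.8] w 62.0 J [ 16.   5. -27.   0. -59. -27.]
192 303
0.08 [ 0.47488235 -0.08063707  0.08      ] [ 0.48557782 -0.01962809  0.08      ]
0.09 [ 0.47470613 -0.08238724  0.09      ] [ 0.48498066 -0.02377935  0.09      ]
0.1 [ 0.47452992 -0.0841374   0.1       ] [ 0.48438351 -0.02793062  0.1       ]
0.19 [ 0.47294395 -0.09988887  0.19      ] [ 0.47900912 -0.06529199  0.19      ]
```

Green is now about 6° off vertical with its lower end on the glass (edge at y≈−0.081). I'll release it so it squares up, then measure.

```bash
python3 -m jog '{"fingers":[0.76,0.76,0.76,0.76,0.76],"dp":[[0,0,0],[0,0,0],[0,0,0],[0,0,0],[0,0,0]],"twist":[0,0,0,0,0]}'
cat >> h.py <<'E'
def stand(hr):
    st();c=snap('wrist');H=hsv(c);m=cv2.inRange(H,(hr[0],90,40),(hr[1],255,255));v=np.where(m[:262,262:300].sum(1)>0)[0]
    V=H[:,262:300,2].astype(float).mean(1)
    print('rows',v.min(),v.max(),'bottom edge',np.round(ray(c,280,v.min(),.08),3))
    for q in range(220,306,6): print(q,H[q,281].tolist(),round(V[q]),np.round(ray(c,280,q,.2)[:2],3))
E
python3 -c "
from h import *
stand((35,50))"
```

```text
time_s: 35.6
tcp_pos: [0.4802, -0.0593, 0.1917]
eef_rot: [130.8, 89.5, -149.2]
contact_force: [-0.1, 0.4, 1.1]
gripper_width: 0.0664
t 35.6 p [480.2 -59.3 191.7] jaw 170.0 down [-0.008 -0.005 -1.   ] F [-0.1  0.4  1.1] w 66.4 J [ 16.   5. -27.   0. -59. -27.]
rows 191 261 bottom edge [ 0.475 -0.081  0.08 ]
220 [45, 201, 193] 192 [ 0.475 -0.088]
226 [41, 171, 231] 229 [ 0.476 -0.085]
232 [41, 176, 229] 229 [ 0.476 -0.083]
238 [41, 183, 229] 229 [ 0.477 -0.08 ]
244 [42, 183, 228] 229 [ 0.477 -0.077]
250 [42, 183, 229] 229 [ 0.478 -0.074]
256 [43, 187, 230] 229 [ 0.478 -0.07 ]
262 [44, 183, 164] 164 [ 0.479 -0.067]
268 [90, 7, 74] 74 [ 0.479 -0.064]
274 [60, 8, 94] 96 [ 0.48  -0.061]
280 [30, 5, 107] 109 [ 0.48  -0.058]
286 [60, 5, 97] 100 [ 0.481 -0.055]
292 [99, 198, 224] 160 [ 0.482 -0.051]
298 [99, 198, 230] 224 [ 0.482 -0.048]
304 [100, 203, 183] 163 [ 0.483 -0.045]
```

```bash
python3 -m jog '{"fingers":[0.76,0.76,0.6,0.6,0.6],"dp":[[-6,0,-11],[-6,0,-11],[-6,0,-11],[-6,0,-11],[-6,0,-11]],"twist":[0,0,0,0,0]}' 4
python3 -m jog '{"fingers":[0.6,0.6,0.6,0.6,0.6],"dp":[[2,0,-10],[3,0,-20],[4,0,-29],[7,0,-43],[11,0,-57]],"twist":[0,0,0,0,0]}'
python3 -c "
from h import *
stand((35,50))"
```

```text
time_s: 36.15
tcp_pos: [0.4784, -0.0702, 0.1979]
eef_rot: [132.0, 89.5, -148.0]
contact_force: [-0.6, -0.4, 2.0]
gripper_width: 0.0619
time_s: 36.65
tcp_pos: [0.4681, -0.1273, 0.1869]
eef_rot: [130.8, 89.5, -149.2]
contact_force: [0.1, 0.6, -1.0]
gripper_width: 0.0619
t 36.65 p [ 468.1 -127.3  186.9] jaw 170.0 down [-0.008 -0.005 -1.   ] F [ 0.1  0.6 -1. ] w 61.9 J [  8.   5. -27.   0. -58. -18.]
rows 226 261 bottom edge [ 0.468 -0.119  0.08 ]
220 [126, 97, 229] 228 [ 0.463 -0.158]
226 [48, 166, 172] 172 [ 0.463 -0.155]
232 [46, 201, 221] 221 [ 0.464 -0.152]
238 [46, 199, 223] 222 [ 0.464 -0.149]
244 [46, 199, 223] 223 [ 0.465 -0.146]
250 [46, 197, 225] 224 [ 0.465 -0.143]
256 [45, 202, 224] 224 [ 0.466 -0.14 ]
262 [46, 192, 158] 160 [ 0.466 -0.137]
268 [50, 10, 74] 74 [ 0.467 -0.134]
274 [90, 5, 98] 95 [ 0.467 -0.131]
280 [30, 2, 106] 108 [ 0.468 -0.128]
286 [30, 3, 97] 99 [ 0.469 -0.125]
292 [124, 117, 220] 221 [ 0.469 -0.122]
298 [124, 116, 224] 222 [ 0.47  -0.119]
304 [124, 117, 222] 209 [ 0.47  -0.116]
```

Run:
```python
from h import *
s=snap('scene');H=hsv(s);m=cv2.inRange(H,(35,90,40),(60,255,255))
ks=[k for k in cv2.findContours(m,0,2)[0] if cv2.contourArea(k)>20]
for k in ks: print(cv2.boundingRect(k))
for q in [(.468,-.081,.08),(.468,-.15,.2),(.468,-.1,.08),(.468,-.13,.18)]: print(q,proj(s,q))
```

```text
(244, 154, 24, 32)
(0.468, -0.081, 0.08) [263.53019998 179.70119906]
(0.468, -0.15, 0.2) [241.38669252 149.16839675]
(0.468, -0.1, 0.08) [258.05886898 178.77029384]
(0.468, -0.13, 0.18) [247.84511891 154.94742316]
```

The scene mask puts green's foot still at y≈−0.08 with its top over the gripper, so it leans the right way. I'll continue.

```bash
python3 -m jog '{"fingers":[0.6,0.6,0.6,0.6,0.6],"dp":[[7,0,-12],[16,0,-24],[26,0,-34],[37,0,-44],[48,0,-52]],"twist":[0,0,0,0,0]}'
python3 -m jog '{"fingers":[0.6,0.6,0.6,0.6,0.6],"dp":[[8,0,-4],[15,0,-6],[22,0,-8],[29,0,-9],[29,0,-9]],"twist":[0,0,0,0,0]}'
python3 -m jog '{"fingers":[0.8,0.8,0.8,0.8,0.8],"dp":[[0,0,0],[0,0,0],[0,0,0],[0,0,0],[-10,0,0]],"twist":[0,0,0,0,0]}'
python3 -m jog '{"fingers":[0.8,0.8,0.8,0.8,0.8],"dp":[[-30,0,0],[-60,0,0],[-90,0,0],[-100,0,20],[-100,0,60]],"twist":[0,0,0,0,0]}'
python3 -m jog '{"fingers":[0.8,0.8,0.8,0.8,0.8],"dp":[[0,0,30],[0,0,60],[0,0,85],[0,0,85],[0,0,85]],"twist":[0,0,0,0,0]}'
python3 - <<'E'
from h import *
st();c=snap('wrist','w16.png');racks(c,minA=1500)
t=snap('top');racks(t);go(619,-110,215,177.4)
E
```

```text
time_s: 37.25
tcp_pos: [0.4574, -0.1804, 0.1375]
eef_rot: [126.2, 89.3, -153.9]
contact_force: [0.2, -0.8, -0.8]
gripper_width: 0.0618
time_s: 37.75
tcp_pos: [0.4552, -0.1893, 0.1077]
eef_rot: [123.5, 89.3, -156.6]
contact_force: [-0.3, -0.9, -1.2]
gripper_width: 0.062
time_s: 38.25
tcp_pos: [0.4545, -0.1891, 0.1172]
eef_rot: [119.3, 89.2, -160.8]
contact_force: [-0.2, -0.0, -1.0]
gripper_width: 0.0705
time_s: 38.75
tcp_pos: [0.4674, -0.1302, 0.2198]
eef_rot: [129.0, 89.4, -151.3]
contact_force: [1.1, 0.8, -0.8]
gripper_width: 0.0702
time_s: 39.25
tcp_pos: [0.4826, -0.0462, 0.2199]
eef_rot: [130.2, 89.5, -150.0]
contact_force: [0.4, -0.5, 0.9]
gripper_width: 0.0703
t 39.25 p [482.6 -46.2 219.9] jaw 169.8 down [-0.008 -0.005 -1.   ] F [ 0.4 -0.5  0.9] w 70.3 J [ 18.   4. -24.   0. -62. -28.]
yellow []
green [(463, -147, 118, 61, 79.9, (np.int64(276), np.int64(83))), (618, -181, 118, 58, 87.4, (np.int64(82), np.int64(84)))]
blue [(478, -21, 61, 52, -3.8, (np.int64(280), np.int64(233)))]
pink []
yellow []
green [(463, -146, 117, 59, 80.0, (np.int64(329), np.int64(231))), (617, -180, 115, 58, 87.5, (np.int64(339), np.int64(185))), (773, -75, 83, 43, -65.7, (np.int64(307), np.int64(141)))]
blue [(333, -385, 113, 60, -7.1, (np.int64(400), np.int64(268)))]
pink []
{'dp': [3.8, -145.7, -37.6], 'jaw': np.float64(169.7), 'twist': np.float64(-7.7)}
```

```bash
python3 -m jog '{"fingers":[0.8,0.8,0.8,0.8,0.8],"dp":[[0,-40,-10],[0,-75,-20],[0,-110,-30],[4,-135,-36],[4,-147,-37]],"twist":[-2,-4,-6,-7.5,-7.5]}'
python3 -m jog '{"fingers":[0.8,0.8,0.8,0.8,0.8],"dp":[[0,0,0],[0,0,0],[0,0,0],[0,0,0],[0,0,0]],"twist":[0,0,0,0,0]}'
python3 - <<'E'
from h import *
st();c=snap('wrist','w17.png');racks(c,minA=1500);go(620.5,-129,101.5,177.4)
E
```

```text
time_s: 39.85
tcp_pos: [0.6213, -0.1119, 0.2135]
eef_rot: [119.2, 89.3, -153.7]
contact_force: [0.6, 0.4, -0.5]
gripper_width: 0.0702
time_s: 40.35
tcp_pos: [0.6209, -0.1115, 0.2142]
eef_rot: [120.7, 89.4, -152.2]
contact_force: [-0.4, 0.2, -0.5]
gripper_width: 0.0702
t 40.35 p [ 620.9 -111.5  214.2] jaw 177.1 down [-0.01  -0.005 -1.   ] F [-0.4  0.2 -0.5] w 70.2 J [  8.  18.  -7.   0. -65. -11.]
yellow [(618, -180, 118, 61, 87.3, (np.int64(277), np.int64(130)))]
green [(618, -180, 116, 58, 87.3, (np.int64(289), np.int64(134))), (468, -148, 119, 71, 80.1, (np.int64(451), np.int64(149)))]
blue []
pink []
{'dp': [112.7, -1.4, -16.9], 'jaw': np.float64(177.1), 'twist': np.float64(-0.3)}
```

```bash
python3 -m jog '{"fingers":[0.8,0.8,0.8,0.8,0.8],"dp":[[40,-1,-17],[80,-1,-17],[103,-1,-17],[112,-1,-17],[112,-1,-17]],"twist":[0,0,0,0,0]}' 4
python3 -m jog '{"fingers":[0.6,0.6,0.6,0.6,0.6],"dp":[[0,0,0],[0,0,0],[0,0,0],[0,0,0],[0,0,0]],"twist":[0,0,0,0,0]}' 4
python3 -m jog '{"fingers":[0.6,0.6,0.6,0.6,0.6],"dp":[[-14,0,-2],[-27,0,-7],[-40,0,-13],[-52,0,-22],[-63,0,-32]],"twist":[0,0,0,0,0]}'
python3 -m jog '{"fingers":[0.6,0.6,0.6,0.6,0.6],"dp":[[-10,0,-11],[-19,0,-23],[-25,0,-36],[-30,0,-50],[-33,0,-64]],"twist":[0,0,0,0,0]}'
python3 -m jog '{"fingers":[0.6,0.6,0.6,0.6,0.6],"dp":[[-10,0,10],[-15,0,45],[-15,0,85],[-15,0,125],[-15,0,165]],"twist":[0,0,0,0,0]}'
python3 -m jog '{"fingers":[0.6,0.6,0.6,0.6,0.6],"dp":[[5,0,-10],[10,0,-20],[15,0,-30],[17,0,-30],[18,0,-30]],"twist":[0,0,0,0,0]}'
python3 -c "
from h import *
stand((20,34))"
```

```text
time_s: 40.9
tcp_pos: [0.6196, -0.129, 0.1014]
eef_rot: [117.5, 89.3, -155.3]
contact_force: [1.0, 1.1, 0.2]
gripper_width: 0.0706
time_s: 41.4
tcp_pos: [0.6205, -0.1289, 0.1028]
eef_rot: [123.5, 89.4, -149.3]
contact_force: [-1.3, 2.2, 5.9]
gripper_width: 0.0623
time_s: 41.9
tcp_pos: [0.6196, -0.1614, 0.1675]
eef_rot: [126.2, 89.4, -146.6]
contact_force: [-0.0, -0.1, -0.8]
gripper_width: 0.0615
time_s: 42.4
tcp_pos: [0.6165, -0.2265, 0.2011]
eef_rot: [125.7, 89.4, -147.2]
contact_force: [0.5, -0.6, -1.0]
gripper_width: 0.0618
time_s: 42.9
tcp_pos: [0.6248, -0.0604, 0.2152]
eef_rot: [124.7, 89.4, -148.2]
contact_force: [1.0, 0.1, -0.5]
gripper_width: 0.0621
time_s: 43.4
tcp_pos: [0.623, -0.0925, 0.1979]
eef_rot: [128.8, 89.4, -144.2]
contact_force: [-2.3, -0.2, 6.1]
gripper_width: 0.0623
t 43.4 p [623.  -92.5 197.9] jaw 177.0 down [-0.008 -0.006 -1.   ] F [-2.3 -0.2  6.1] w 62.3 J [  9.  18.  -9.   0. -63. -13.]
rows 196 261 bottom edge [ 0.62 -0.11  0.08]
220 [20, 205, 77] 122 [ 0.621 -0.12 ]
226 [169, 113, 18] 88 [ 0.622 -0.117]
232 [21, 214, 136] 141 [ 0.622 -0.114]
238 [83, 78, 13] 82 [ 0.622 -0.111]
244 [21, 205, 137] 142 [ 0.622 -0.108]
250 [90, 109, 14] 76 [ 0.622 -0.105]
256 [21, 215, 140] 143 [ 0.622 -0.101]
262 [26, 196, 163] 166 [ 0.623 -0.098]
268 [15, 6, 83] 81 [ 0.623 -0.095]
274 [30, 2, 106] 104 [ 0.623 -0.091]
280 [150, 2, 117] 118 [ 0.623 -0.088]
286 [90, 2, 109] 108 [ 0.623 -0.085]
292 [29, 199, 235] 235 [ 0.623 -0.081]
298 [28, 166, 229] 228 [ 0.624 -0.078]
304 [124, 112, 234] 233 [ 0.624 -0.074]
```

```bash
python3 -m jog '{"fingers":[0.76,0.76,0.76,0.76,0.76],"dp":[[0,0,0],[0,0,0],[0,0,0],[0,0,0],[0,0,0]],"twist":[0,0,0,0,0]}'
python3 -c "
from h import *
stand((20,34))"
```

```text
time_s: 43.95
tcp_pos: [0.623, -0.0925, 0.1977]
eef_rot: [128.1, 89.4, -144.9]
contact_force: [-1.1, 0.0, -0.3]
gripper_width: 0.0666
t 43.95 p [623.  -92.5 197.7] jaw 177.0 down [-0.008 -0.006 -1.   ] F [-1.1  0.  -0.3] w 66.6 J [  9.  18.  -9.   0. -63. -13.]
rows 195 261 bottom edge [ 0.62  -0.111  0.08 ]
220 [21, 206, 78] 117 [ 0.621 -0.12 ]
226 [21, 202, 101] 126 [ 0.622 -0.117]
232 [130, 109, 7] 77 [ 0.622 -0.114]
238 [21, 219, 126] 134 [ 0.622 -0.111]
244 [158, 170, 12] 71 [ 0.622 -0.108]
250 [21, 219, 134] 135 [ 0.622 -0.105]
256 [29, 201, 234] 235 [ 0.622 -0.101]
262 [30, 191, 174] 173 [ 0.623 -0.098]
268 [30, 6, 79] 80 [ 0.623 -0.095]
274 [60, 5, 102] 103 [ 0.623 -0.091]
280 [60, 7, 117] 118 [ 0.623 -0.088]
286 [45, 9, 109] 107 [ 0.623 -0.085]
292 [28, 183, 228] 227 [ 0.623 -0.081]
298 [125, 113, 233] 233 [ 0.624 -0.078]
304 [125, 113, 231] 232 [ 0.624 -0.074]
```

```bash
python3 -m jog '{"fingers":[0.78,0.78,0.78,0.78,0.78],"dp":[[0,0,0],[0,0,0],[0,0,0],[0,0,0],[0,0,0]],"twist":[0,0,0,0,0]}'
python3 -c "
from h import *
stand((20,34))" | grep -E "rows|^2[2-6]|29"
```

```text
time_s: 44.5
tcp_pos: [0.623, -0.0923, 0.1977]
eef_rot: [128.0, 89.4, -145.0]
contact_force: [-0.0, 0.4, 0.3]
gripper_width: 0.0687
rows 195 261 bottom edge [ 0.62 -0.11  0.08]
220 [25, 245, 25] 87 [ 0.621 -0.12 ]
226 [22, 222, 107] 116 [ 0.622 -0.117]
232 [170, 102, 15] 77 [ 0.622 -0.114]
238 [24, 210, 199] 201 [ 0.622 -0.111]
244 [31, 190, 237] 236 [ 0.622 -0.108]
250 [31, 188, 237] 236 [ 0.622 -0.104]
256 [30, 194, 234] 235 [ 0.622 -0.101]
262 [30, 185, 171] 171 [ 0.623 -0.098]
268 [66, 16, 79] 79 [ 0.623 -0.095]
292 [125, 111, 230] 229 [ 0.623 -0.081]
298 [124, 113, 231] 230 [ 0.624 -0.077]
304 [125, 117, 229] 229 [ 0.624 -0.074]
```

Yellow stands squarely, centred at y≈−0.098. I'll regrip it and lay it over with the same path.

```bash
python3 -m jog '{"fingers":[0.76,0.76,0.6,0.6,0.6],"dp":[[0,0,-6],[0,0,-6],[0,0,-6],[0,0,-6],[0,0,-6]],"twist":[0,0,0,0,0]}' 4
python3 -m jog '{"fingers":[0.6,0.6,0.6,0.6,0.6],"dp":[[2,0,-10],[3,0,-20],[4,0,-29],[7,0,-43],[11,0,-57]],"twist":[0,0,0,0,0]}'
python3 - <<'E'
from h import *
st();s=snap('scene');H=hsv(s);m=cv2.inRange(H,(20,90,40),(33,255,255))
for k in cv2.findContours(m,0,2)[0]:
    if cv2.contourArea(k)>20: print(cv2.boundingRect(k))
for q in [(.62,-.11,.08),(.65,-.11,.08),(.62,-.19,.2),(.65,-.21,.08)]: print(q,proj(s,q))
E
```

```text
time_s: 45.05
tcp_pos: [0.6226, -0.0984, 0.1978]
eef_rot: [128.0, 89.4, -145.0]
contact_force: [0.1, -0.2, 0.5]
gripper_width: 0.0622
time_s: 45.55
tcp_pos: [0.6194, -0.1566, 0.1866]
eef_rot: [127.2, 89.4, -145.8]
contact_force: [1.0, 0.5, -0.1]
gripper_width: 0.062
t 45.55 p [ 619.4 -156.6  186.6] jaw 177.0 down [-0.008 -0.006 -1.   ] F [ 1.   0.5 -0.1] w 62.0 J [  3.  20.  -8.   0. -62.  -7.]
(221, 263, 32, 19)
(338, 201, 19, 14)
(542, 129, 15, 28)
(110, 69, 13, 25)
(466, 12, 7, 8)
(215, 0, 11, 10)
(0.62, -0.11, 0.08) [242.24586554 211.81470378]
(0.65, -0.11, 0.08) [239.44365291 219.07537767]
(0.62, -0.19, 0.2) [213.19463699 180.41712768]
(0.65, -0.21, 0.08) [208.496705   213.33164305]
```

Run:
```python
from h import *
s=snap('scene');H=hsv(s);m=cv2.inRange(H,(12,90,20),(33,255,255));m[:, 300:]=0;m[:150]=0
for k in cv2.findContours(m,0,2)[0]:
    if cv2.contourArea(k)>10: print(cv2.boundingRect(k),cv2.minAreaRect(k),cv2.boxPoints(cv2.minAreaRect(k)).round().tolist())
```

```text
(221, 263, 33, 21) ((236.63514709472656, 273.3108215332031), (15.946702003479004, 31.40020751953125), 80.53767395019531) [[220.0, 268.0], [251.0, 263.0], [253.0, 279.0], [222.0, 284.0]]
(0, 206, 84, 48) ((40.55058288574219, 230.190673828125), (82.33934020996094, 44.8499870300293), 3.5763344764709473) [[-2.0, 250.0], [1.0, 205.0], [83.0, 210.0], [80.0, 255.0]]
(124, 198, 12, 8) ((129.8823699951172, 201.52943420410156), (5.335783958435059, 11.641709327697754), 75.96376037597656) [[124.0, 200.0], [135.0, 198.0], [136.0, 203.0], [125.0, 206.0]]
(223, 184, 26, 35) ((234.722412109375, 201.85438537597656), (34.1278076171875, 16.098024368286133), 52.69605255126953) [[218.0, 193.0], [231.0, 183.0], [251.0, 211.0], [239.0, 220.0]]
```

```bash
python3 -m jog '{"fingers":[0.6,0.6,0.6,0.6,0.6],"dp":[[7,0,-12],[16,0,-24],[26,0,-34],[37,0,-44],[48,0,-52]],"twist":[0,0,0,0,0]}'
python3 -m jog '{"fingers":[0.6,0.6,0.6,0.6,0.6],"dp":[[8,0,-4],[15,0,-6],[22,0,-8],[29,0,-9],[29,0,-9]],"twist":[0,0,0,0,0]}'
python3 -m jog '{"fingers":[0.8,0.8,0.8,0.8,0.8],"dp":[[0,0,0],[0,0,0],[0,0,0],[0,0,0],[-10,0,0]],"twist":[0,0,0,0,0]}'
python3 -m jog '{"fingers":[0.8,0.8,0.8,0.8,0.8],"dp":[[-30,0,0],[-60,0,0],[-90,0,0],[-100,0,20],[-100,0,60]],"twist":[0,0,0,0,0]}'
python3 -m jog '{"fingers":[0.8,0.8,0.8,0.8,0.8],"dp":[[0,0,40],[0,0,80],[0,0,120],[0,0,160],[0,0,200]],"twist":[0,0,0,0,0]}'
python3 - <<'E'
from h import *
st();c=snap('wrist');racks(c,minA=1500)
t=snap('top');racks(t);s=snap('scene')
def crop(im,y,x): return cv2.cvtColor(im['frame'],cv2.COLOR_RGB2BGR)[y[0]:y[1],x[0]:x[1]]
a=cv2.resize(crop(s,(140,290),(170,400)),None,fx=2.6,fy=2.6);b=cv2.resize(crop(t,(145,265),(195,385)),None,fx=1.05,fy=1.05)
o=np.zeros((390,800,3),np.uint8);o[:a.shape[0],:a.shape[1]]=a;o[:b.shape[0],600:600+b.shape[1]]=b;cv2.imwrite('pics/m18.png',o)
go(522.5,206.5,190)
E
```

```text
time_s: 46.15
tcp_pos: [0.6153, -0.2108, 0.1369]
eef_rot: [122.7, 89.3, -150.5]
contact_force: [0.4, 0.1, -1.2]
gripper_width: 0.0617
time_s: 46.65
tcp_pos: [0.614, -0.2196, 0.1068]
eef_rot: [118.0, 89.2, -155.2]
contact_force: [0.2, -0.7, -1.1]
gripper_width: 0.0623
time_s: 47.15
tcp_pos: [0.6132, -0.2193, 0.116]
eef_rot: [112.6, 89.1, -160.5]
contact_force: [0.0, -0.5, -0.7]
gripper_width: 0.07
time_s: 47.65
tcp_pos: [0.619, -0.1603, 0.2192]
eef_rot: [125.2, 89.4, -148.2]
contact_force: [0.7, 0.5, -1.3]
gripper_width: 0.0702
time_s: 48.15
tcp_pos: [0.6307, 0.041, 0.2192]
eef_rot: [127.6, 89.4, -145.7]
contact_force: [0.1, 0.0, 0.2]
gripper_width: 0.0699
t 48.15 p [630.7  41.  219.2] jaw 176.7 down [-0.008 -0.005 -1.   ] F [0.1 0.  0.2] w 69.9 J [ 21.  18.  -7.   0. -66. -25.]
yellow []
green [(755, -66, 67, 34, -65.8, (np.int64(119), np.int64(99))), (475, -105, 69, 36, -7.5, (np.int64(475), np.int64(30)))]
blue [(484, 14, 112, 71, 86.4, (np.int64(442), np.int64(166)))]
pink []
yellow []
green [(463, -147, 117, 58, 79.9, (np.int64(327), np.int64(229))), (616, -170, 116, 57, 87.8, (np.int64(334), np.int64(185))), (773, -75, 84, 43, -65.7, (np.int64(307), np.int64(142)))]
blue [(332, -385, 113, 59, -7.1, (np.int64(398), np.int64(269))), (480, 17, 119, 61, 86.5, (np.int64(280), np.int64(224)))]
pink []
{'dp': [28.8, 117.0, 158.7], 'jaw': np.float64(176.9)}
```

View pics/m18.png

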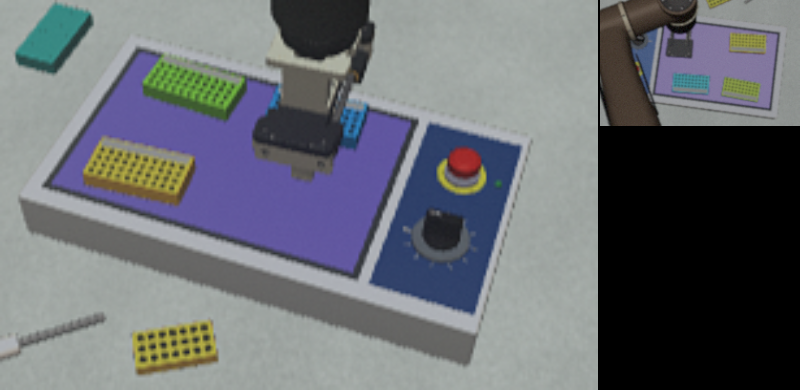

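All three racks show small wells and white strip up. Next I'll check the timer pointer from near, then pull the power knob.

```bash
python3 -m jog '{"fingers":[0.7,0.7,0.7,0.7,0.7],"dp":[[0,8,42],[0,16,84],[0,24,126],[0,32,168],[0,43,212]],"twist":[0,0,0,0,0]}'
python3 -m jog '{"fingers":[0.7,0.7,0.7,0.7,0.7],"dp":[[0,0,0],[0,0,0],[0,0,0],[0,0,0],[0,0,0]],"twist":[0,0,0,0,0]}'
python3 - <<'E'
from h import *
st();c=snap('wrist','w19.png');H=hsv(c)
p=proj(c,[.6285,.195,.124]);print(p);u,v=p.astype(int)
x0,y0=max(u-60,0),max(v-60,0)
g=cv2.inRange(H,(0,0,160),(180,60,255))[y0:v+60,x0:u+60]
for k in cv2.findContours(g,0,2)[0]:
    if cv2.contourArea(k)>4:
        q=k.mean(0)[0]+[x0,y0];w=ray(c,*q,.124)-[.6285,.195,.124];w0=ray(c,*q,.085)-[.6285,.195,.085];print(cv2.contourArea(k),q.round(),'top: r',round(np.hypot(*w[:2])*1000),'ang',round(np.degrees(np.arctan2(w[1],w[0]))),'| panel: r',round(np.hypot(*w0[:2])*1000),round(np.degrees(np.arctan2(w0[1],w0[0]))))
m=cv2.inRange(H,(0,150,60),(8,255,255))|cv2.inRange(H,(172,150,60),(180,255,255));print('red',rect(c,m,.11,50))
go(523,206.5,160,176.7)
E
```

```text
time_s: 48.8
tcp_pos: [0.5996, 0.2563, 0.2188]
eef_rot: [127.7, 89.5, -145.5]
contact_force: [1.6, 0.7, 0.6]
gripper_width: 0.0612
time_s: 49.3
tcp_pos: [0.5999, 0.255, 0.219]
eef_rot: [128.0, 89.5, -145.3]
contact_force: [-0.7, -0.2, 0.0]
gripper_width: 0.0617
t 49.3 p [599.9 255.  219. ] jaw 176.7 down [-0.007 -0.005 -1.   ] F [-0.7 -0.2  0. ] w 61.7 J [ 40.  20.  -4.  -0. -67. -43.]
[237.82497636 150.15815534]
15.5 [189. 209.] top: r 63 ang 45 | panel: r 78 43
6.0 [242. 190.] top: r 32 ang 90 | panel: r 38 83
5.5 [263. 187.] top: r 35 ang 120 | panel: r 39 113
7.0 [222. 183.] top: r 30 ang 58 | panel: r 38 53
5.5 [278. 172.] top: r 36 ang 148 | panel: r 38 143
7.0 [285. 152.] top: r 37 ang 175 | panel: r 38 173
44.5 [238. 134.] top: r 12 ang -95 | panel: r 14 -74
9.0 [207. 125.] top: r 30 ang -43 | panel: r 38 -37
10.0 [223. 109.] top: r 32 ang -74 | panel: r 38 -67
46.0 [244. 104.] top: r 35 ang -104 | panel: r 38 -97
red [(526, 208, 40, 37, -20.7, (np.int64(360), np.int64(158)))]
{'dp': [59.8, 73.5, -52.7], 'jaw': np.float64(176.7), 'twist': np.float64(0.0)}
```

The timer pointer is at −95°, right at the thick mark (−97°). I'll now grip the power knob head.

```bash
python3 -m jog '{"fingers":[0.7,0.7,0.7,0.7,0.7],"dp":[[0,20,-15],[0,40,-30],[0,60,-45],[20,72,-52],[50,72,-52]],"twist":[0,0,0,0,0]}'
python3 -c "
from h import *
st();go(524.5,207,106)"
```

```text
time_s: 49.85
tcp_pos: [0.5245, 0.2065, 0.1718]
eef_rot: [122.6, 89.8, -150.7]
contact_force: [1.3, 1.2, -0.5]
gripper_width: 0.0614
t 49.85 p [524.5 206.5 171.8] jaw 176.7 down [-0.004 -0.002 -1.   ] F [ 1.3  1.2 -0.5] w 61.4 J [ 41.  14. -19.  -0. -58. -45.]
{'dp': [65.8, -0.2, 0.6], 'jaw': np.float64(176.7)}
```

```bash
python3 -m jog '{"fingers":[0.7,0.7,0.7,0.7,0.7],"dp":[[20,0,0],[40,0,0],[55,0,0],[63,0,0],[65,0,0]],"twist":[0,0,0,0,0]}'
python3 -m jog '{"fingers":[0.3,0.3,0.3,0.3,0.3],"dp":[[0,0,0],[0,0,0],[0,0,0],[0,0,0],[0,0,0]],"twist":[0,0,0,0,0]}' 30
python3 -c "
from h import *
st()"
python3 -m jog '{"fingers":[0.3,0.3,0.3,0.3,0.3],"dp":[[-3,0,0],[-6,0,0],[-9,0,0],[-12,0,0],[-13,0,0]],"twist":[0,0,0,0,0]}'
python3 -c "
from h import *
st()"
```

```text
time_s: 50.35
tcp_pos: [0.5241, 0.2058, 0.1061]
eef_rot: [125.4, 89.7, -148.0]
contact_force: [1.0, 0.7, 0.3]
gripper_width: 0.061
time_s: 50.85
tcp_pos: [0.5241, 0.206, 0.1068]
eef_rot: [123.5, 89.7, -149.8]
contact_force: [-3.5, 1.2, 5.1]
gripper_width: 0.0385
t 50.85 p [524.1 206.  106.8] jaw 176.7 down [-0.004 -0.002 -1.   ] F [-3.5  1.2  5.1] w 38.5 J [ 41.  18. -23.  -0. -49. -45.]
time_s: 51.35
tcp_pos: [0.524, 0.206, 0.1199]
eef_rot: [121.6, 89.7, -151.7]
contact_force: [0.6, -0.0, -4.6]
gripper_width: 0.0387
t 51.35 p [524.  206.  119.9] jaw 176.7 down [-0.004 -0.002 -1.   ] F [ 0.6 -0.  -4.6] w 38.7 J [ 41.  17. -23.  -0. -51. -45.]
```

```bash
python3 -m jog '{"fingers":[0.3,0.3,0.3,0.3,0.3],"dp":[[-1,0,0],[-1.5,0,0],[-2,0,0],[-2.5,0,0],[-2.5,0,0]],"twist":[0,0,0,0,0]}'
python3 -c "
from h import *
st()"
```

```text
time_s: 51.85
tcp_pos: [0.5239, 0.206, 0.1211]
eef_rot: [120.4, 89.7, -153.0]
contact_force: [7.3, 2.0, -17.2]
gripper_width: 0.0387
t 51.85 p [523.9 206.  121.1] jaw 176.6 down [-0.005 -0.003 -1.   ] F [  7.3   2.  -17.2] w 38.7 J [ 41.  17. -23.  -0. -51. -45.]
```

The knob rose 14.3 mm and the force climbed to 17 N, so it is at the on stop. I'll release, retreat, and do final checks.

```bash
python3 -m jog '{"fingers":[0.7,0.7,0.7,0.7,0.7],"dp":[[0,0,0],[0,0,0],[0,0,0],[0,0,0],[0,0,0]],"twist":[0,0,0,0,0]}'
python3 -m jog '{"fingers":[0.7,0.7,0.7,0.7,0.7],"dp":[[-20,0,0],[-50,0,0],[-90,0,0],[-100,0,30],[-100,0,50]],"twist":[0,0,0,0,0]}'
python3 -m jog '{"fingers":[0.7,0.7,0.7,0.7,0.7],"dp":[[0,0,0],[0,0,0],[0,0,0],[0,0,0],[0,0,0]],"twist":[0,0,0,0,0]}'
python3 - <<'E'
from h import *
st();c=snap('wrist','w20.png');H=hsv(c)
m=cv2.inRange(H,(0,150,60),(8,255,255))|cv2.inRange(H,(172,150,60),(180,255,255))
for z in(.103,.117): print('red',z,rect(c,m,z,50))
racks(c,minA=1500);t=snap('top');racks(t)
s=snap('scene','s20.png');a=cv2.imread('pics/s20.png')[140:290,170:400];b=cv2.imread('pics/w20.png')
o=np.zeros((400,800,3),np.uint8);a=cv2.resize(a,None,fx=1.9,fy=1.9);o[:a.shape[0],:a.shape[1]]=a;b=cv2.resize(b,None,fx=.62,fy=.62);o[:b.shape[0],445:445+b.shape[1]]=b;cv2.imwrite('pics/m20.png',o)
E
```

```text
time_s: 52.35
tcp_pos: [0.5241, 0.206, 0.1215]
eef_rot: [119.6, 89.7, -153.8]
contact_force: [0.0, -0.7, -0.1]
gripper_width: 0.0611
time_s: 52.85
tcp_pos: [0.5286, 0.2578, 0.2244]
eef_rot: [26.5, 89.9, 113.2]
contact_force: [0.6, -0.8, -1.1]
gripper_width: 0.0608
time_s: 53.35
tcp_pos: [0.5285, 0.2573, 0.2239]
eef_rot: [66.4, 89.9, 153.0]
contact_force: [-0.3, -0.1, -1.0]
gripper_width: 0.0614
t 53.35 p [528.5 257.3 223.9] jaw 176.6 down [-0.001  0.001 -1.   ] F [-0.3 -0.1 -1. ] w 61.4 J [ 45.  13. -12.  -0. -65. -48.]
red 0.103 [(525, 209, 41, 40, 87.7, (np.int64(278), np.int64(160)))]
red 0.117 [(525, 208, 39, 38, 87.7, (np.int64(278), np.int64(160)))]
yellow []
green [(525, 207, 54, 54, 86.6, (np.int64(279), np.int64(157)))]
blue []
pink []
yellow []
green [(463, -147, 117, 58, 80.0, (np.int64(328), np.int64(228))), (616, -170, 116, 57, 87.7, (np.int64(332), np.int64(184))), (773, -76, 83, 42, -64.5, (np.int64(307), np.int64(141)))]
blue [(333, -385, 113, 59, -7.2, (np.int64(398), np.int64(269))), (515, 9, 119, 61, 86.2, (np.int64(283), np.int64(215)))]
pink []
```

View pics/m20.png

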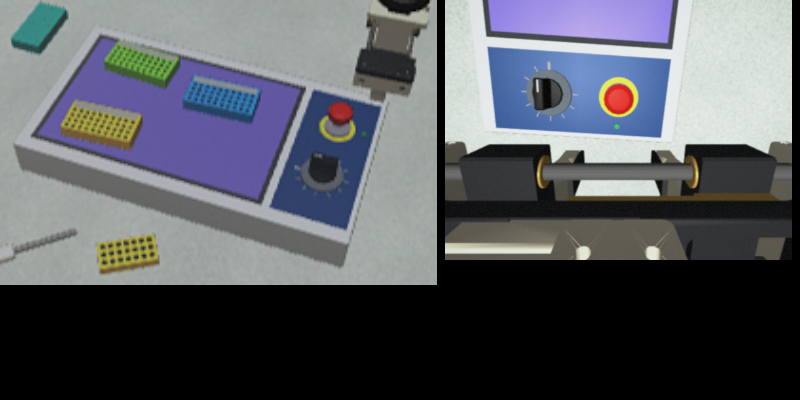

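The blue rack was knocked from (480,17) to (515,9), but it still lies flat on the glass with small wells up. The knob is out with its stem visible, the timer is on the thick mark and the arm is clear. Handing in.

```bash
python3 -c "
from h import *
print(r.close_job());st()"
```

```text
the job is handed in; nothing more can be done
None
the job is handed in; nothing more can be done
```

The job is handed in after about 54 s on the robot's clock. Nothing reported a verdict.

- **UV off:** I pushed the power knob in until the force rose sharply with the fingertips at the height expected for fully in.
- **Timer:** I wound it about 181° clockwise to the stop. The pointer reads −95° against the thick end mark at −97°, within the 0.16 rad allowed.
- **Racks:** Blue, green and yellow were present; pink was not. I turned each one by gripping its end, standing it upright, then laying it over the other way. In the last pictures all three lie flat on the glass, small wells and white strip up.
- **UV on:** I pulled the power knob up 14.3 mm until the force reached 17 N. Its stem is visible in the last picture, and I had not handled any rack since before the pull.
- **Bystanders:** The arm never went near the tip box or bottle, but I did not measure their final positions.

**Disagreement:** the last check showed blue about 35 mm from where I left it, most likely the announced knock, since the arm was not near it. It still lies flat, the right way up and inside the glass outline, so I left it.

I viewed 15 pictures, one over the budget of 14.

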